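# Ready the labelling corner for a batch of berry jam

### The arm

A 6-joint arm with a two-finger parallel gripper is mounted at the origin on the work surface. World frame = base frame: x ahead of the robot, y to its left, z up, the work surface at z = 0. Lengths are in mm, angles in rad, forces in N, time in s.
With the tool pointing down it reaches from about 350 to 975 mm from the base axis. Payload 7.1 kg.
Tool frame: the origin (TCP) lies midway between the tips of the shut fingers; the grasp point (between the pads) lies 19 mm behind it (ctrl.grip_point_offset is the distance from the TCP to the grasp point, in mm); z points along the fingers, y is the line along which they close (so a half turn about z gives the same grasp; the last joint's range is limited). The gripper opens to 88 mm and grips with 3 to 60 N. Pads are 20 mm wide; open, the fingers measure 115 mm over their backs; the gripper's body (75 mm by 178 mm) begins 61 mm behind the grasp point.
Start: joints at [-1.19, 0.423, 1.63, -0, 1.089, -0.019], TCP at [243.287, -575.688, 222.675] pointing down, gripper open.
Joint ranges: [-3, 3], [-0.9, 2.11], [0.09, 2.58], [-1.31, 4.45], [0.11, 2.69], [-2.54, 2.54]. Speed limits (rad/s): [2.39, 2.39, 3.01, 3.14, 3.14, 3.14].

### API

Orientations are given as a rotation vector (axis times angle).
In Python, from workcell import get_obs, optics, close_job, spotter, ctrl gives the robot as it stands. The module is installed in compiled form; this text tells all that it offers.
- The arm moves only by the tool move_arm, never from a script. Its argument "rows" is a list of rows, each a list of 5 numbers: the shift along the tool's x, y, z in cm, then the turn about the tool's z in degrees, then the opening in per cent of the stroke, from 0 (shut) to 100 (fully open). A call has 1 to 10 rows; each row shifts and turns the commanded pose from where the row before left it, along the tool's axes as they then stand; what a row does not reach is not made up. A row lasts 1/8 s, in which the tool goes at most 62.5 mm and 10.7 degrees, less where a joint would pass 70% of its speed; a pose out of reach is approached as far as the arm can. A call with a gripper value outside its range is refused whole. The fingers move at their own pace and stop on an object; the grip force is fixed at half the most. Time passes only in rows, so rows that do not move let the fingers close. It gives the time, the measured TCP pose, the force, the opening and the grip force at its end, in the units of the state.
- get_obs(): the state, without advancing time (a new reading comes with each control period).
- optics.get_image(name): name is "side" or "top" or "wrist"; returns the picture (480x640x3 uint8, blue, green, red); there is no depth.
- optics.calibration(name): a dict with "camera_matrix" (3x3 intrinsics, pixels), "distortion" ([k1, k2, p1, p2, k3] as OpenCV has them; the pictures are not rectified), "xyz" and "orientation" of the camera in the world. Camera axes: x right, y down, z forward; pixel columns grow to the right and rows downward; lengths in mm; the calibration is good to about 2 mm. A picture is of the moment at which its call begins: read the wrist's pose just before it. calibration takes no time and is no camera call; for the wrist camera it gives the pose at the moment of the call.
- close_job(): hands the job in; it is judged then, once.
Trained networks look in the newest picture that a camera, given by its name, has taken for a name from the list of things; names that differ only in an ending like _2 or _b are one class to them, and where a whole thing is asked for, a point or a joint stands for the part that bears it (a point fixed in the world has none). Each returns a list of dicts, best first, with "conf" (0 to 1); they miss things now and then, are a little off and sometimes report something else, mostly with a low value. They report only what shows in the picture. A call takes as long as a camera call. They do not tell look-alikes from the thing itself.
- spotter.find_in(camera, label): "point" ([column, row] in pixels, amid what is visible of it).
- spotter.regions_of(camera, label): "region" (480x640 bool, what is visible of it) and "point" ([column, row] in pixels, amid what is visible of it).
The state is a dict: "t": time; "qpos": joint angles; "qvel": joint speeds; "joint_torque": joint torques, N m; "ee_pos": TCP position; "orientation": TCP orientation; "ft_force": force on the tool from outside, world axes, zero at the start; "moment": the same for the moment, N m; "width": finger opening in mm; "grasp_force": force on a finger pad.
Only numpy, scipy, OpenCV 4.12 (cv2) and the standard library are available. Lean on these libraries where they do the work, as an engineer would, in place of code of your own. Each camera call takes 0.05 s, during which the arm holds its last target. There are 200 camera calls.

### The job

Get the labelling corner ready for the berry jam: lift the roll of red labels up off its hook under the wire shelf and slide it all the way onto the spindle of the label dispenser, against the backing disc. Tip the two dark-red jars with black lids into the sloping V-trough, base first and without dropping them, so that they slide into line along its fold, one against the end stop and the other against the lid of the first. Leave the other rolls, the amber jars and the rest where they are.

Things in the scene. Friction and masses are not known exactly. Their poses are not given: they have to be found in the camera images.
- roll_red_center (a point): Centre of the bore of the roll of RED labels (about 110 g): a rigid ring, 64 mm outside diameter, 40 mm bore, 40 mm wide. x is the bore axis, level at the start and pointing to the back of the rack. It hangs by its bore on one of three hooks (which one varies); grip it across its outside diameter, level and square to the bore.
- rack: Fixed steel wire rack. Origin on the table under the middle roll; x to its back, y along it, z up. Hooks at y = -105, 0, 105 mm: level 10 mm bars along x, axis 185 mm up, from a rail at x = 50 mm; the front end (x = -27 to -41 mm) is bent up to 199 mm. A hanging roll's centre is at x = 0, 170 mm up; it must rise at least 9 mm (29 mm of play) and come 64 mm forward to be clear.
- shelf_edge (a point): Middle of the front edge of the rack's wire shelf, 300 mm above the table, 20 mm behind the middle of the rolls (edge bar 8 mm thick, 350 mm long). The shelf reaches 100 mm back from here, so a vertical tool does not fit over a hanging roll: come in tilted from the front. The rear posts stand 175 mm to either side, 120 mm behind the middle of the rolls.
- spindle_home (a point): Point on the level spindle's axis, 140 mm above the table, where the middle of a fully home roll belongs. x points along the spindle into the machine, z up. Fixed bar, 24 mm diameter; its black end lip, 30 mm diameter, lies at x = -31 to -35 mm; the backing disc (84 mm) has its face at x = 21 mm. A roll let go hangs by its bore, its centre 8 mm below the axis.
- dispenser: The white label dispenser, fixed; origin on the table straight under spindle_home, same axes. Behind the disc an upright plate (x = 25 to 31 mm), 110 mm wide, up to 195 mm high. Below the spindle guide rollers and a peel edge, all below 75 mm high. Foot plate x = -45 to 110 mm, 150 mm wide.
- trough_foot (a point): Point on the fold of the white V-trough at the face of its blue end stop, 35 mm above the table. z points up along the fold, leaning 35 degrees from vertical towards the trough's front; x square out of the V, to the back and 35 degrees up; y level. A jar lying in it has its axis along z, 42 mm out along x; its centre is at z = 42 mm when it is on the stop, at z = 127 mm when it is the second.
- trough: The fixed V-trough; origin on the table under trough_foot, x to its back, y across, z up. Two walls at 90 degrees, each 40 mm wide, 4 mm thick, 140 mm long, slippery plastic: a jar let go in it slides down. A gripper's body wider than the V needs room above its upper end. Stop: square to the fold, 57 mm out of the fold, 60 mm wide. Foot plate x = -130 to 60 mm, 110 mm wide.
- jar_a_center (a point): Centre of a closed rigid jar of dark-red jam with a black lid: 60 mm diameter, 85 mm high (top 16 mm is the 58 mm lid), about 300 g. The point is 42 mm above its base; z points from base to lid. It stands upright on a wooden board 14 mm thick, one of four jars in a row about 115 mm apart, in any order.
- jar_b_center (a point): Centre of the other dark-red jar with a black lid, the same in every way.
- board: The fixed wooden board under the four jars, 120 mm (x) by 450 mm (y), top 14 mm above the table; y along the row of jars.
- quince_a_center (a point): Centre of an amber jar with a brass lid on the same board, same size as the others: leave alone.
- quince_b_center (a point): Centre of the second amber jar with a brass lid: leave alone.
- roll_yellow_center (a point): Centre of the roll of yellow labels on another hook, same size: leave alone.
- roll_green_center (a point): Centre of the roll of green labels on another hook, same size: leave alone.
- plate_rim (a point): Centre of the rim of a white saucer, 100 mm diameter, 14 mm high, loose on the table: leave alone.
- tasting_pot_rim (a point): Centre of the mouth of a small tasting glass, 60 mm diameter, 45 mm high, loose: leave alone.
- spoon_grip (a point): Middle of the handle of a wooden spoon 260 mm long, loose on the table under the rack: leave alone.
- roll_red: The red roll again (origin at its centre); used only for judging its motion.
- jar_a: The first dark-red jar again (origin at the centre of its base); used only for judging its motion and touch.
- jar_b: The other dark-red jar again (origin at the centre of its base); used only for judging its motion and touch.
Things that resemble listed ones, but are neither listed nor needed, are in the scene too. Leave any blue or pink look-alike of the roll_red alone.

How it is judged (in metres and radians):
On the way, in this order (a step that is already met when the one before it is completed fails the run):
1. the red roll is lifted up over the end of its hook and held clear in front of it (x of roll_red_center in the frame of rack below -0.064 m and z of roll_red_center in the frame of rack above 0.13 m and contact force between roll_red and the fingers above 0.5 N), for 0.1 s.
2. the red roll hangs on the spindle of the dispenser, back against its disc, and has been let go (x of roll_red_center in the frame of spindle_home between -0.007 and 0.007 m and y of roll_red_center in the frame of spindle_home between -0.008 and 0.008 m and z of roll_red_center in the frame of spindle_home between -0.014 and -0.002 m and angle between the x axis of roll_red_center and the x axis of spindle_home, either way round below 0.15 rad and contact force between roll_red and the fingers below 0.1 N), for 0.2 s.
At the end, for the whole second after the job is handed in: The red roll hangs on the spindle within 7 mm of fully home, in line within 0.15 rad. Both dark-red jars lie along the fold of the trough, lids uphill, within 7 mm and 0.12 rad: one with its base on the end stop, the other with its base on the first one's lid. All at rest (x of roll_red_center in the frame of spindle_home between -0.007 and 0.007 m and y of roll_red_center in the frame of spindle_home between -0.008 and 0.008 m and z of roll_red_center in the frame of spindle_home between -0.014 and -0.002 m and angle between the x axis of roll_red_center and the x axis of spindle_home, either way round below 0.15 rad and ((x of jar_a_center in the frame of trough_foot between 0.034 and 0.05 m and y of jar_a_center in the frame of trough_foot between -0.007 and 0.007 m and z of jar_a_center in the frame of trough_foot between 0.0355 and 0.0495 m and angle between the z axis of each of jar_a_center, jar_b_center and the z axis of trough_foot, either way round below 0.12 rad and angle between each of jar_a_center, jar_b_center's own z axis and vertical below 0.8 rad and x of jar_b_center in the frame of trough_foot between 0.034 and 0.05 m and y of jar_b_center in the frame of trough_foot between -0.007 and 0.007 m and z of jar_b_center in the frame of trough_foot between 0.1205 and 0.1345 m) or (x of jar_b_center in the frame of trough_foot between 0.034 and 0.05 m and y of jar_b_center in the frame of trough_foot between -0.007 and 0.007 m and z of jar_b_center in the frame of trough_foot between 0.0355 and 0.0495 m and angle between the z axis of each of jar_b_center, jar_a_center and the z axis of trough_foot, either way round below 0.12 rad and angle between each of jar_b_center, jar_a_center's own z axis and vertical below 0.8 rad and x of jar_a_center in the frame of trough_foot between 0.034 and 0.05 m and y of jar_a_center in the frame of trough_foot between -0.007 and 0.007 m and z of jar_a_center in the frame of trough_foot between 0.1205 and 0.1345 m)) and linear speed of each of roll_red, jar_a, jar_b below 0.02 m/s); the robot touches nothing.
It fails at once if another label roll is moved more than 25 mm (distance of any of roll_yellow_center, roll_green_center from where it was at the start of the episode above 0.025 m).
It fails at once if an amber jar is moved more than 25 mm (distance of any of quince_a_center, quince_b_center from where it was at the start of the episode above 0.025 m).
It fails at once if the saucer, tasting glass or spoon is moved more than 25 mm (distance of any of plate_rim, tasting_pot_rim, spoon_grip from where it was at the start of the episode above 0.025 m).
It fails at once if a dark-red jar is dropped (faster than 1.2 m/s with no finger on it) ((linear speed of jar_a above 1.2 m/s and contact force between jar_a and the fingers below 0.1 N) or (linear speed of jar_b above 1.2 m/s and contact force between jar_b and the fingers below 0.1 N)).
It also fails if it takes over 72 s, if anything falls off the work surface, if the arm or the gripper's body presses on something with over 40 N, if the wrist force passes 120 N, or if a joint passes its speed limit or range.

## Working session

There is one attempt and no reset: what is moved stays moved. The work goes in short steps, Python scripts to look and compute and a tool call to move; the robot and the scene stay as the last step left them, time stands still between calls to the robot, and variables do not carry over. Pictures are saved under pics/ and viewed, at most 10 in all, crops included, and the job is handed in when it is done.

Besides the shell and the picture viewer there is one more tool, called after ">>>" as name([rows], argument=value, ...), one row to a line, values as JSON. move_arm: Moves the arm, as the interface text tells. Its arguments: {"type":"object","properties":{"rows":{"type":"array","items":{"type":"array","items":{"type":"number"}}}},"required":["rows"]}

```bash
mkdir -p pics
cat > h.py <<'E'
import numpy as np, cv2
from scipy.spatial.transform import Rotation as R
from workcell import get_obs, optics, close_job, spotter, ctrl
def cam(n):
    c=optics.calibration(n); o=np.array(c["orientation"],float)
    M=R.from_rotvec(o).as_matrix() if o.shape==(3,) else o
    return np.array(c["camera_matrix"],float),np.array(c["distortion"],float),np.array(c["xyz"],float),M
def proj(n,P,c=None):
    K,d,t,M=c or cam(n); p=(np.atleast_2d(P)-t)@M
    return cv2.projectPoints(p.reshape(-1,1,3),np.zeros(3),np.zeros(3),K,d)[0].reshape(-1,2)
def ray(n,uv,c=None):
    K,d,t,M=c or cam(n); u=cv2.undistortPoints(np.array(uv,float).reshape(-1,1,2),K,d).reshape(-1,2)
    r=np.c_[u,np.ones(len(u))]@M.T; return t,r/np.linalg.norm(r,axis=1)[:,None]
def onz(n,uv,z,c=None):
    t,r=ray(n,uv,c); return t+r*((z-t[2])/r[:,2])[:,None]
def tri(a,ua,b,ub):
    ta,ra=ray(a,ua); tb,rb=ray(b,ub); ra,rb=ra[0],rb[0]
    s=np.linalg.lstsq(np.c_[ra,-rb],tb-ta,rcond=None)[0]; p,q=ta+s[0]*ra,tb+s[1]*rb
    return (p+q)/2,np.linalg.norm(p-q)
E
python3 - <<'E'
from h import *
np.set_printoptions(precision=1,suppress=True)
print(get_obs(),ctrl.grip_point_offset)
for n in("side","top"):
    im=optics.get_image(n); cv2.imwrite(f"pics/{n}0.png",im); K,d,t,M=cam(n); print(n,t,M[:,2],K[0,0])
    for l in["roll_red_center","roll_yellow_center","roll_green_center","shelf_edge","spindle_home","trough_foot","jar_a_center","quince_a_center","plate_rim","tasting_pot_rim","spoon_grip","dispenser","trough","rack","board"]:
        print(l,[(np.round(x["point"]).tolist(),round(x["conf"],2)) for x in spotter.find_in(n,l)])
E
```

```text
{'t': 0.0, 'qpos': array([-1.2,  0.4,  1.6, -0. ,  1.1, -0. ]), 'qvel': array([ 0., -0., -0.,  0., -0.,  0.]), 'joint_torque': array([ -0. , -54.5, -27.4,   0.1,   0. ,  -0. ]), 'ee_pos': array([ 243.1, -575.2,  221.9]), 'orientation': array([-3.1, -0.6,  0. ]), 'ft_force': array([-0.9,  0.1,  0.4]), 'moment': array([0., 0., 0.]), 'grasp_force': 0.0, 'width': 88.06535006795036} 18.700000000000003
side [198.6 993.7 881.1] [ 0.2 -0.8 -0.6] 443.27533108867
roll_red_center [([406.0, 401.0], 0.87), ([234.0, 355.0], 0.72), ([207.0, 287.0], 0.66), ([227.0, 319.0], 0.56), ([187.0, 313.0], 0.56)]
roll_yellow_center [([245.0, 288.0], 0.91)]
roll_green_center [([262.0, 268.0], 0.95)]
shelf_edge [([208.0, 271.0], 0.68), ([375.0, 272.0], 0.41)]
spindle_home [([318.0, 246.0], 0.73), ([249.0, 271.0], 0.68)]
trough_foot [([354.0, 227.0], 0.81), ([248.0, 290.0], 0.7)]
jar_a_center [([345.0, 330.0], 0.76)]
quince_a_center [([333.0, 275.0], 0.77)]
plate_rim [([376.0, 271.0], 0.69)]
tasting_pot_rim [([210.0, 273.0], 0.48), ([249.0, 269.0], 0.4)]
spoon_grip [([244.0, 335.0], 0.92)]
dispenser [([317.0, 24
[... 357 characters left out ...]
_yellow_center [([220.0, 202.0], 0.75)]
roll_green_center [([259.0, 204.0], 0.73)]
shelf_edge [([200.0, 170.0], 0.56)]
spindle_home [([371.0, 232.0], 0.7), ([358.0, 305.0], 0.58), ([199.0, 167.0], 0.35)]
trough_foot [([429.0, 249.0], 0.57)]
jar_a_center [([242.0, 297.0], 0.69)]
quince_a_center [([315.0, 267.0], 0.73), ([262.0, 284.0], 0.2)]
plate_rim [([173.0, 206.0], 0.7), ([356.0, 304.0], 0.69)]
tasting_pot_rim [([198.0, 212.0], 0.48)]
spoon_grip [([199.0, 211.0], 0.72), ([314.0, 267.0], 0.55)]
dispenser [([374.0, 231.0], 0.62)]
trough [([435.0, 248.0], 0.81)]
rack [([202.0, 172.0], 0.95), ([198.0, 318.0], 0.54), ([239.0, 300.0], 0.2)]
board [([264.0, 286.0], 0.78), ([178.0, 209.0], 0.39)]
```

Run:
```python
import cv2
a=cv2.imread("pics/side0.png")[190:440,150:450]; b=cv2.imread("pics/top0.png")[110:400,130:480]
cv2.imwrite("pics/s1.png",cv2.resize(a,(720,600),interpolation=cv2.INTER_CUBIC)); cv2.imwrite("pics/t1.png",cv2.resize(b,(700,580),interpolation=cv2.INTER_CUBIC))
```

```text
(no output)
```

View pics/s1.png

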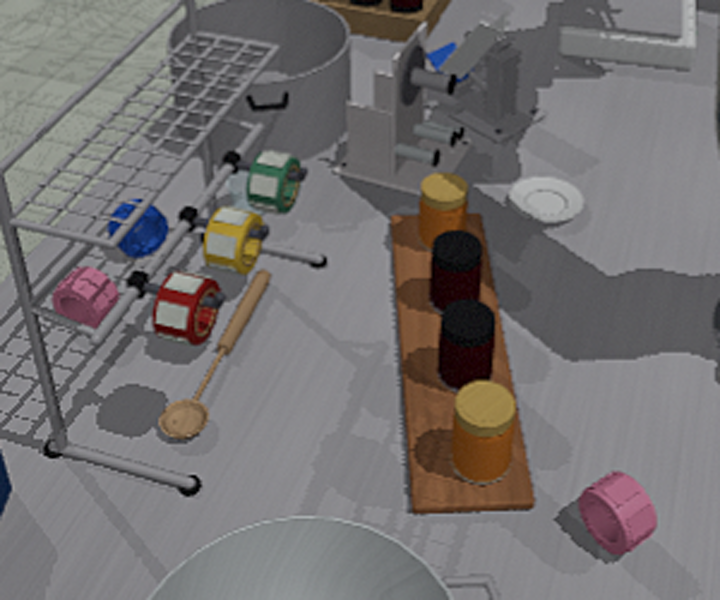

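View pics/t1.png

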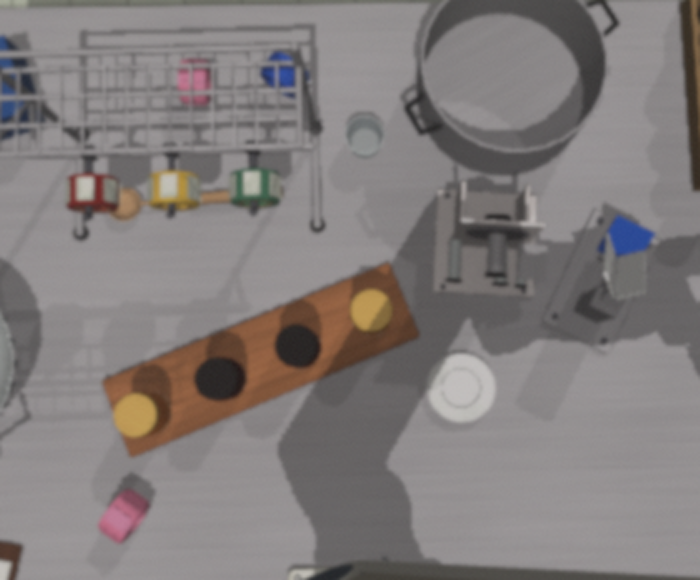

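Run:
```python
from h import *
np.set_printoptions(precision=1,suppress=True)
for n,s,t in [("red",(228,318),(176,205)),("yel",(246.5,290),(217.5,205)),("grn",(263.5,265.5),(257.5,204)),("lip",(338.3,225),(378.5,245))]:
    print(n,*tri("side",s,"top",t))
T=lambda x,y:(130+x/2,110+y/2)
for n,p,z in [("q1",(135,415),99),("j1",(220,378),99),("j2",(298,345),99),("q2",(372,309),99),("saucer",(461,387),14),("pot",(365,130),45),("dispplate L",(447,185),0),("disp foot BL",(436,292),3),("disp foot BR",(531,293),3),("disc",(500,215),150),("tf1",(600,210),3),("tf2",(548,318),3),("tf3",(605,345),3),("railhook red",(88,160),185),("y",(172,153),185),("g",(253,153),185),("hookend r",(88,213),199),("he y",(171,213),199),("he g",(253,205),199)]:
    print(n,onz("top",[T(*p)],z)[0])
c=cam("wrist"); o=get_obs(); E=R.from_rotvec(o["orientation"]).as_matrix()
print("wristcam in tool",E.T@(c[2]-o["ee_pos"]),"\n",E.T@c[3]); print("K",c[0],"E\n",E)
```

```text
red [618.4 343.  168.8] 2.834845297489885
yel [619.9 237.3 166.7] 3.186775751041436
grn [620.2 132.9 168.7] 3.2609102279662676
lip [ 506.1 -185.3  135.2] 4.5470592888292645
q1 [328.  301.9  99. ]
j1 [374.3 189.2  99. ]
j2 [416.2  84.2  99. ]
q2 [462.9 -17.   99. ]
saucer [ 354.3 -143.2   14. ]
pot [730.6 -11.9  45. ]
dispplate L [ 656.2 -133.7    0. ]
disp foot BL [ 494.2 -112.     3. ]
disp foot BR [ 489.7 -252.8    3. ]
disc [ 580.1 -189.7  150. ]
tf1 [ 612.8 -362.5    3. ]
tf2 [ 452.1 -276.4    3. ]
tf3 [ 410.5 -358.6    3. ]
railhook red [655.7 344.4 185. ]
y [663. 237. 185.]
g [661.2 132.8 185. ]
hookend r [583.4 338.2 199. ]
he y [581.4 234.3 199. ]
he g [589.7 131.  199. ]
wristcam in tool [  78.3   -0.  -161. ] 
 [[ 0.  -1.  -0.3]
 [ 1.   0.  -0. ]
 [ 0.  -0.3  1. ]]
K [[402.7   0.  326.2]
 [  0.  402.7 243.6]
 [  0.    0.    1. ]] E
 [[ 0.9  0.4 -0. ]
 [ 0.4 -0.9 -0. ]
 [-0.   0.  -1. ]]
```

>>> move_arm([
  [0, 0, -1.3, -10.5, 100],
  [0, 0, -1.3, -10.5, 100],
  [0, 0, -1.3, -10.5, 100],
  [0, 0, -1.3, -10.5, 100],
  [0, 0, -1.3, -10.5, 100],
  [0, 0, -1.3, -10.5, 100],
  [0, 0, -1.3, -10.5, 100],
  [0, 0, -1.3, -10.5, 100],
  [0, 0, -1.3, -10.5, 100],
  [0, 0, -1.3, -10.5, 100],
])

```text
t: 2.85
ee_pos: [243.2, -575.6, 353.1]
orientation: [-1.371, -2.827, -0.0]
ft_force: [-0.2, -0.4, -0.1]
width: 87.9
grasp_force: 0.0
```

>>> move_arm([
  [0, 0, 0, -10.5, 100],
  [0, 0, 0, -10.5, 100],
  [0, 0, 0, -10.5, 100],
  [0, 0, 0, -10.5, 100],
  [0, 0, 0, -10, 100],
  [-3, 5.2, 0, 0, 100],
  [-3, 5.2, 0, 0, 100],
  [-3, 5.2, 0, 0, 100],
  [-3, 5.2, 0, 0, 100],
  [-3, 5.2, 0, 0, 100],
])

```text
t: 4.1
ee_pos: [461.4, -305.0, 331.8]
orientation: [-0.142, -3.084, 0.054]
ft_force: [0.5, -0.8, -0.1]
width: 87.9
grasp_force: 0.0
```

```bash
cat >> h.py <<'E'
def st():
    o=get_obs(); E=R.from_rotvec(o["orientation"]).as_matrix()
    print("t",round(o["t"],2),"tcp",np.round(o["ee_pos"],1),"yawx",round(float(np.degrees(np.arctan2(E[1,0],E[0,0]))),2),"zax",np.round(E[:,2],3),"q",np.round(o["qpos"],2),"w",round(o["width"],1),"F",np.round(o["ft_force"],1),round(o["grasp_force"],1))
    return o,E
E
python3 - <<'E'
from h import *
st(); c=cam("wrist"); im=optics.get_image("wrist"); cv2.imwrite("pics/w1.png",im)
np.savez("w1.npz",*c); print(c[2])
E
```

```text
t 4.1 tcp [ 461.4 -305.   331.8] yawx 174.69 zax [-0.055 -0.032 -0.998] q [-0.57  0.22  1.66 -0.06  1.29 -2.04] w 87.9 F [ 0.5 -0.8 -0.1] 0.0
[ 392.078671   -292.51080911  496.50278407]
```

View pics/w1.png

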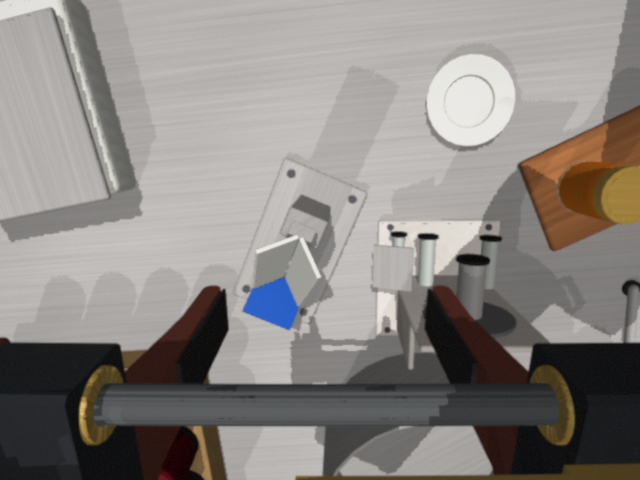

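>>> move_arm([
  [0, 0, 0, 0, 100],
  [0, 0, 0, 0, 100],
])

```text
t: 4.4
ee_pos: [460.0, -307.4, 331.8]
orientation: [-0.142, -3.084, 0.054]
ft_force: [-0.3, -0.4, 1.5]
width: 88.1
grasp_force: 0.0
```

Run:
```python
from h import *
st(); c=cam("wrist"); im=optics.get_image("wrist")
np.savez("w2.npz",*c); print(c[2]); cv2.imwrite("pics/w2.png",im)
cv2.imwrite("pics/w2c.png",cv2.resize(im[140:360,220:520],(800,587),interpolation=cv2.INTER_CUBIC))
```

```text
t 4.4 tcp [ 460.  -307.4  331.8] yawx 174.67 zax [-0.056 -0.032 -0.998] q [-0.58  0.22  1.66 -0.06  1.29 -2.04] w 88.1 F [-0.3 -0.4  1.5] 0.0
[ 390.81902342 -294.95345896  496.52255495]
```

View pics/w2c.png

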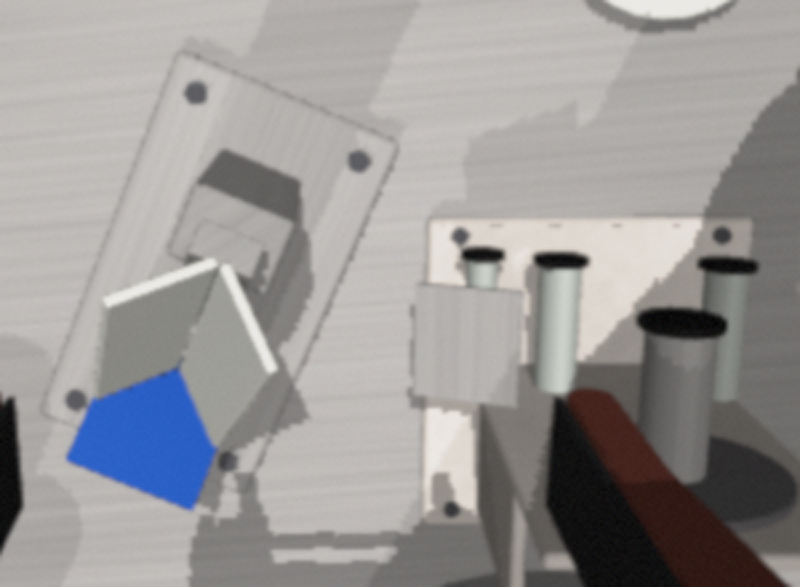

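```bash
cat > fit.py <<'E'
from h import *
from scipy.optimize import least_squares
np.set_printoptions(precision=2,suppress=True)
c2=tuple(np.load("w2.npz").values())
def W(x,y): return (220+x/2.6667,140+y/2.6667)
def T(x,y): return (130+x/2,110+y/2)
def S(x,y): return (150+x/2.4,190+y/2.4)
cs,ct=cam("side"),cam("top")
def fit(obs,x0):
    def f(p):
        M=R.from_euler("z",p[2]).as_matrix(); r=[]
        for c,uv,P in obs: r+=list((proj(None,M@np.array(P,float)+[p[0],p[1],0],c)[0]-uv))
        return r
    s=least_squares(f,x0,loss="soft_l1",x_scale=[100,100,1]); print(s.x[:2],np.degrees(s.x[2]),"\n",np.array(f(s.x)).reshape(-1,2)); return s.x
a=np.radians(35); u=np.array([-np.sin(a),0,np.cos(a)]); o=np.array([np.cos(a),0,np.sin(a)]); F=np.array([0,0,35.])
def tp(s,w,y): return F+u*s+o*w+[0,y,0]
fit([(c2,W(217,262),tp(140,0,0)),(c2,W(103,300),tp(140,28.3,-28.3)),(c2,W(273,370),tp(140,28.3,28.3)),(c2,W(178,368),tp(0,0,0)),(c2,W(95,403),tp(0,28.3,-28.3)),(c2,W(213,447),tp(0,28.3,28.3)),
 (c2,W(183,50),(-130,-55,3)),(c2,W(398,148),(-130,55,3)),(c2,W(45,412),(60,-55,3))],[540,-320,-.5])
fit([(c2,W(428,217),(-45,75,3)),(c2,W(752,217),(-45,-75,3))][:0]+[(c2,W(428,217),(-45,-75,3)),(c2,W(752,217),(-45,75,3)),(c2,W(682,322),(-35,0,140)),(c2,W(683,462),(21,0,140)),
 (cs,S(453,84),(-35,0,140)),(ct,T(497,273),(-35,0,140))],[545,-185,0])
E
python3 fit.py
```

```text
[ 538.39 -372.94] -27.30657640199774 
 [[ 0.55  0.64]
 [ 1.01  2.59]
 [-1.54  0.75]
 [ 0.08 -0.49]
 [ 0.14 -0.9 ]
 [ 0.46  0.15]
 [-2.57 -1.21]
 [ 0.76 -3.19]
 [-1.92 -0.12]]
[ 536.27 -182.9 ] -4.234709682755435 
 [[-0.38  0.62]
 [ 0.41 -0.45]
 [ 0.96 -1.23]
 [-3.74  3.43]
 [-0.09 -0.38]
 [-1.35  0.91]]
```

>>> move_arm([
  [0, 0, 0, -5.3, 100],
  [-1.6, 6, 0, 0, 100],
  [-1.6, 6, 0, 0, 100],
  [-1.6, 6, 0, 0, 100],
  [-1.6, 6, 0, 0, 100],
  [-1.6, 6, 0, 0, 100],
  [-4, 0, -4.5, 0, 100],
  [-4, 0, -4.5, 0, 100],
  [-4, 0, -4.5, 0, 100],
  [-4, 0, -4.5, 0, 100],
])

```text
t: 5.7
ee_pos: [710.6, -3.1, 490.0]
orientation: [-0.002, -3.086, 0.05]
ft_force: [0.7, -0.0, 0.6]
width: 87.6
grasp_force: 0.0
```

>>> move_arm([
  [-4.5, 0, -4, 0, 100],
  [-4.5, 0, -4, 0, 100],
  [-4.5, 0, -4, 0, 100],
  [-4.5, 0, -4, 0, 100],
])

```text
t: 6.2
ee_pos: [849.6, 0.1, 599.2]
orientation: [-0.002, -3.108, 0.051]
ft_force: [53.0, -2.5, 9.6]
width: 87.6
grasp_force: 0.0
```

```bash
python3 -c "
from h import *; st()"
```

```text
t 6.2 tcp [8.496e+02 1.000e-01 5.992e+02] yawx 179.9 zax [-0.034 -0.033 -0.999] q [-0.    0.85  0.09 -0.04  2.24 -1.6 ] w 87.6 F [53.  -2.5  9.6] 0.0
```

>>> move_arm([
  [-2, 0, 0, 0, 100],
  [-2, 0, 0, 0, 100],
  [-2, 0, 0, 0, 100],
  [-2, 0, 0, 0, 100],
])

```text
t: 6.7
ee_pos: [883.0, 2.2, 570.0]
orientation: [-0.003, 3.129, -0.052]
ft_force: [0.5, 0.4, 0.3]
width: 87.9
grasp_force: 0.0
```

```bash
python3 -c "
from h import *; st()"
```

```text
t 6.7 tcp [883.    2.2 570. ] yawx -179.88 zax [ 0.012 -0.033 -0.999] q [ 0.    0.88  0.09 -0.04  2.16 -1.59] w 87.9 F [0.5 0.4 0.3] 0.0
```

>>> move_arm([
  [0, 0, -2, 0, 100],
  [0, 0, -2, 0, 100],
  [0, 0, -2, 0, 100],
  [0, 0, -2, 0, 100],
])

```text
t: 7.2
ee_pos: [849.6, 4.6, 629.1]
orientation: [-0.004, 3.105, -0.052]
ft_force: [-0.4, -0.2, -0.0]
width: 87.6
grasp_force: 0.0
```

```bash
python3 -c "
from h import *; st()"
```

```text
t 7.2 tcp [849.6   4.6 629.1] yawx -179.81 zax [ 0.036 -0.033 -0.999] q [ 0.    0.82  0.09 -0.04  2.2  -1.6 ] w 87.6 F [-0.4 -0.2 -0. ] 0.0
```

>>> move_arm([
  [-4, 0, -2, 0, 100],
  [-5, 0, -3, 0, 100],
  [-5, 0, -3, 0, 100],
  [-5, 0, -3, 0, 100],
  [-5, 0, -3, 0, 100],
])

```text
t: 7.82
ee_pos: [890.6, 6.9, 647.8]
orientation: [-0.008, 2.94, -0.051]
ft_force: [-0.2, 0.3, -0.1]
width: 87.8
grasp_force: 0.0
```

```bash
python3 -c "
from h import *; st()"
```

```text
t 7.83 tcp [890.6   6.9 647.8] yawx -179.48 zax [ 0.2   -0.034 -0.979] q [ 0.01  0.8   0.09 -0.04  2.05 -1.59] w 87.8 F [-0.2  0.3 -0.1] 0.0
```

>>> move_arm([
  [-5, 0, -3, 0, 100],
  [-5, 0, -3, 0, 100],
])

```text
t: 8.07
ee_pos: [900.1, 8.2, 668.5]
orientation: [-0.01, 2.868, -0.05]
ft_force: [0.8, -0.2, -0.1]
width: 87.5
grasp_force: 0.0
```

```bash
cat >> h.py <<'E'
def rel(*tg):
    "tool-axes cm for successive TCP targets"
    o,E=st(); p=o["ee_pos"]
    for t in tg:
        t=np.array(t,float); d=E.T@(t-p)/10; print("->",np.round(t,1),"tool cm",np.round(d,2),"rows>=",round(np.linalg.norm(d)/6.25,1)); p=t
E
python3 -c "
from h import *; rel((650,120,550),(480,343,250))"
```

```text
t 8.07 tcp [900.1   8.2 668.5] yawx -179.33 zax [ 0.27  -0.033 -0.962] q [ 0.01  0.78  0.09 -0.04  2.   -1.59] w 87.5 F [ 0.8 -0.2 -0.1] 0.0
-> [650. 120. 550.] tool cm [27.16 11.64  4.27] rows>= 4.8
-> [480. 343. 250.] tool cm [24.21 23.37 23.53] rows>= 6.6
```

>>> move_arm([
  [4, 1.7, 0.7, 0, 100],
  [5.4, 2.3, 0.8, 0, 100],
  [5.4, 2.3, 0.8, 0, 100],
  [5.4, 2.3, 0.8, 0, 100],
  [5.4, 2.3, 0.8, 0, 100],
  [4.9, 3.3, 2.9, 0, 100],
  [3.5, 3.4, 3.5, 0, 100],
  [3.5, 3.4, 3.5, 0, 100],
  [3.5, 3.4, 3.5, 0, 100],
  [3.5, 3.4, 3.5, 0, 100],
])

```text
t: 9.32
ee_pos: [547.9, 266.6, 351.4]
orientation: [-0.009, 2.868, -0.048]
ft_force: [0.4, 0.9, -0.3]
width: 87.9
grasp_force: 0.0
```

>>> move_arm([
  [3.5, 3.4, 3.5, 0, 100],
  [2.5, 3.4, 3.5, 0, 100],
  [0, 0, 0, 0, 100],
])

```text
t: 9.7
ee_pos: [507.1, 331.4, 263.0]
orientation: [-0.014, 2.874, -0.053]
ft_force: [-0.2, -0.4, -0.4]
width: 87.8
grasp_force: 0.0
```

Run:
```python
from h import *
st(); c=cam("wrist"); im=optics.get_image("wrist"); np.savez("w3.npz",*c); cv2.imwrite("pics/w3.png",im)
for l in["roll_red_center","shelf_edge"]: print(l,[(np.round(x["point"],1).tolist(),round(x["conf"],2)) for x in spotter.find_in("wrist",l)])
print(proj("",[(619,343,169),(578,343,199),(640,343,300),(640,237,300)],c))
```

```text
t 9.7 tcp [507.1 331.4 263. ] yawx -179.13 zax [ 0.264 -0.035 -0.964] q [ 0.66  0.27  1.78 -0.24  0.91 -0.79] w 87.8 F [-0.2 -0.4 -0.4] 0.0
roll_red_center [([345.4, 338.7], 0.83), ([264.3, 365.8], 0.79)]
shelf_edge [([398.8, 307.9], 0.96)]
[[344.25656439 339.83204992]
 [346.15389092 328.29116568]
 [343.33645505 543.48481508]
 [150.80728312 533.71590207]]
```

View pics/w3.png

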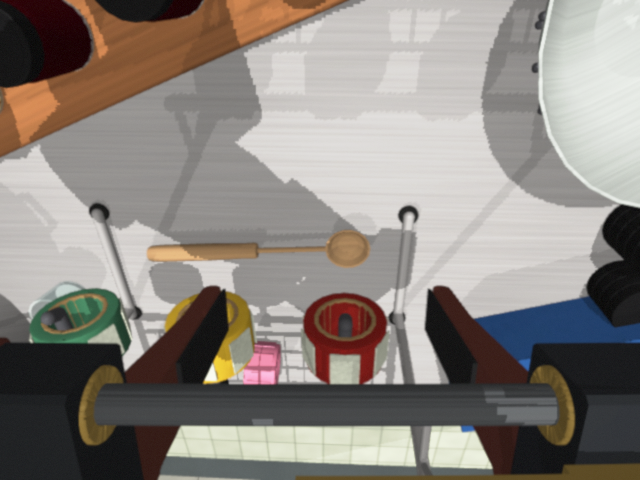

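```bash
python3 -c "
from h import *; rel((530,342.4,160),(621,342.4,154))"
```

```text
t 9.85 tcp [510.5 330.7 267.5] yawx -179.37 zax [ 0.27  -0.032 -0.962] q [ 0.65  0.27  1.77 -0.24  0.91 -0.8 ] w 87.8 F [ 0.3 -0.8  1.2] 0.0
-> [530.  342.4 160. ] tool cm [ 1.01  1.53 10.83] rows>= 1.8
-> [621.  342.4 154. ] tool cm [-8.6   0.01  3.03] rows>= 1.5
```

>>> move_arm([
  [0.5, 0.8, 5.4, 0, 100],
  [0.5, 0.7, 5.4, 0, 100],
  [0, 0, 0, 0, 100],
  [-2.9, 0, 1, 0, 100],
  [-2.9, 0, 1, 0, 100],
  [-2.8, 0, 1, 0, 100],
  [0, 0, 0, 0, 100],
  [0, 0, 0, 0, 100],
])

```text
t: 10.85
ee_pos: [619.7, 341.5, 154.9]
orientation: [-0.008, 2.869, -0.049]
ft_force: [-0.1, 0.2, 0.3]
width: 87.6
grasp_force: 0.0
```

```bash
python3 -c "
from h import *; rel((621,342.4,154))
optics.get_image('wrist');optics.get_image('side')
for n in('wrist','side'): print([(np.round(x['point'],1).tolist(),round(x['conf'],2)) for x in spotter.find_in(n,'roll_red_center')])
print(proj('wrist',[(619,343,169)]),proj('side',[(619,343,169)]))"
```

```text
t 10.85 tcp [619.7 341.5 154.9] yawx -179.42 zax [ 0.269 -0.033 -0.963] q [ 0.56  0.54  1.64 -0.25  0.76 -0.85] w 87.6 F [-0.1  0.2  0.3] 0.0
-> [621.  342.4 154. ] tool cm [-0.11  0.09  0.12] rows>= 0.0
[([328.4, 324.1], 0.71), ([233.3, 366.0], 0.57)]
[([189.2, 312.8], 0.91), ([409.7, 403.9], 0.86), ([206.1, 287.3], 0.54), ([232.6, 323.2], 0.51)]
[[327.09070238 337.4664413 ]] [[227.16174863 317.71618128]]
```

>>> move_arm([
  [0, 0, 0, 0, 50],
  [0, 0, 0, 0, 30],
  [0, 0, 0, 0, 0],
  [0, 0, 0, 0, 0],
  [0, 0, 0, 0, 0],
  [0, 0, 0, 0, 0],
  [-0.2, 0, -0.9, 0, 0],
  [-0.3, 0, -0.9, 0, 0],
  [0, 0, 0, 0, 0],
])

```text
t: 12.18
ee_pos: [620.3, 342.8, 172.9]
orientation: [-0.009, 2.868, -0.048]
ft_force: [-0.5, 0.7, -0.6]
width: 64.2
grasp_force: 30.0
```

>>> move_arm([
  [2.5, 0, -0.7, 0, 0],
  [4, 0, -1.1, 0, 0],
  [4, 0, -1.1, 0, 0],
  [2, 0, -0.6, 0, 0],
  [0, 0, 0, 0, 0],
])

```text
t: 12.8
ee_pos: [489.3, 342.5, 172.0]
orientation: [-0.011, 2.87, -0.05]
ft_force: [0.5, 0.0, -0.7]
width: 64.3
grasp_force: 30.0
```

Run:
```python
from h import *
st(); im=optics.get_image("side"); c=cam("wrist"); w=optics.get_image("wrist")
a=cv2.resize(im[230:360,170:330],(400,325),interpolation=cv2.INTER_CUBIC); b=cv2.resize(w[240:460,180:470],(400,303),interpolation=cv2.INTER_CUBIC)
cv2.imwrite("pics/g1.png",np.vstack([a,b]))
```

```text
t 12.8 tcp [489.3 342.5 172. ] yawx -179.27 zax [ 0.268 -0.033 -0.963] q [ 0.69  0.38  1.87 -0.3   0.72 -0.68] w 64.3 F [ 0.5  0.  -0.7] 30.0
```

View pics/g1.png

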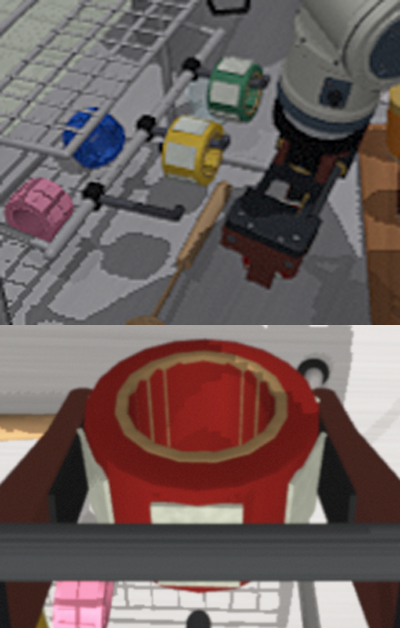

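Run:
```python
from h import *
np.set_printoptions(precision=1,suppress=True)
o,E=st(); K,d,t,M=cam("wrist"); off=t-o["ee_pos"]
th=np.radians(-4.2); D=np.array([536.3,-182.9,0]); Rz=R.from_euler("z",th).as_matrix()
P=[Rz@np.array(p)+D for p in [(-35,0,140),(21,0,140),(-45,75,3),(-45,-75,3),(21,42,140),(21,-42,140),(25,55,195),(25,-55,195)]]
for w in [(430,-60,300),(520,-60,330),(560,-160,380),(450,-190,400),(400,-190,350)]:
    print(w,proj("",P,(K,d,np.array(w)+off,M)).tolist().__repr__()[:0]); print(proj("",P,(K,d,np.array(w)+off,M)))
rel((400,200,350),(400,-190,350))
```

```text
t 12.9 tcp [491.  342.8 172.1] yawx -179.35 zax [ 0.3 -0.  -1. ] q [ 0.7  0.4  1.9 -0.3  0.7 -0.7] w 64.6 F [-1.2 -0.  -0.1] 30.0
(430, -60, 300) 
[[195.  246.6]
 [200.8 295.8]
 [295.5 180.8]
 [166.1 170.2]
 [244.7 299.4]
 [157.  292.2]
 [247.  346.5]
 [117.4 335.8]]
(520, -60, 330) 
[[187.8 135.2]
 [194.3 196.5]
 [295.2  94.2]
 [159.5  83.1]
 [240.9 200.3]
 [147.8 192.7]
 [242.8 237. ]
 [104.  225.7]]
(560, -160, 380) 
[[311.8  73.7]
 [308.4 136.7]
 [384.9  49.7]
 [254.7  38.3]
 [352.8 140.5]
 [264.  133. ]
 [369.3 167.2]
 [237.5 156.2]]
(450, -190, 400) 
[[343.1 182. ]
 [338.3 227.9]
 [399.6 138.5]
 [287.3 128.8]
 [375.3 230.9]
 [301.1 224.8]
 [391.3 262.6]
 [283.5 253.9]]
(400, -190, 350) 
[[342.  247.6]
 [337.1 290.7]
 [400.5 188.5]
 [284.7 178.8]
 [375.4 293.7]
 [298.6 287.6]
 [392.  333.6]
 [280.  324.8]]
t 12.9 tcp [491.  342.8 172.1] yawx -179.35 zax [ 0.3 -0.  -1. ] q [ 0.7  0.4  1.9 -0.3  0.7 -0.7] w 64.6 F [-1.2 -0.  -0.1] 30.0
-> [400. 200. 350.] tool cm [  4.1 -14.9 -19.1] rows>= 3.9
-> [ 400. -190.  350.] tool cm [  0.4 -39.    1.3] rows>= 6.2
```

>>> move_arm([
  [-0.1, -2.9, -4.1, 0, 0],
  [-0.1, -2.9, -4.1, 0, 0],
  [-0.1, -2.9, -4.1, 0, 0],
  [-0.1, -2.9, -4.1, 0, 0],
  [-0.1, -3.5, -4, 0, 0],
  [-0.2, -5.6, 0.1, 0, 0],
  [-0.2, -5.6, 0.1, 0, 0],
  [-0.2, -5.6, 0.1, 0, 0],
  [-0.2, -5.6, 0.1, 0, 0],
  [-0.2, -5.6, 0.1, 0, 0],
])

```text
t: 14.15
ee_pos: [452.4, -84.6, 383.5]
orientation: [-0.008, 2.868, -0.051]
ft_force: [0.1, -0.1, -0.5]
width: 64.5
grasp_force: 30.0
```

>>> move_arm([
  [-0.2, -5.6, 0.1, 0, 0],
  [-0.2, -4.5, 0.1, 0, 0],
  [0, 0, 0, 0, 0],
  [0, 0, 0, 0, 0],
])

```text
t: 14.65
ee_pos: [456.3, -183.2, 385.1]
orientation: [-0.007, 2.871, -0.05]
ft_force: [0.8, 0.2, -0.5]
width: 64.2
grasp_force: 30.0
```

Run:
```python
from h import *
st(); c=cam("wrist"); im=optics.get_image("wrist"); np.savez("w4.npz",*c); cv2.imwrite("pics/w4.png",im)
st(); cv2.imwrite("pics/w4c.png",cv2.resize(im[90:315,230:530],(800,600),interpolation=cv2.INTER_CUBIC))
```

```text
t 14.65 tcp [ 456.3 -183.2  385.1] yawx -179.44 zax [ 0.267 -0.034 -0.963] q [-0.46 -0.07  1.88  0.1   1.07 -2.07] w 64.2 F [ 0.8  0.2 -0.5] 30.0
t 14.7 tcp [ 456.3 -182.5  385. ] yawx -179.36 zax [ 0.267 -0.033 -0.963] q [-0.46 -0.07  1.88  0.1   1.07 -2.07] w 64.2 F [ 0.1 -0.7 -0.8] 30.0
```

View pics/w4c.png

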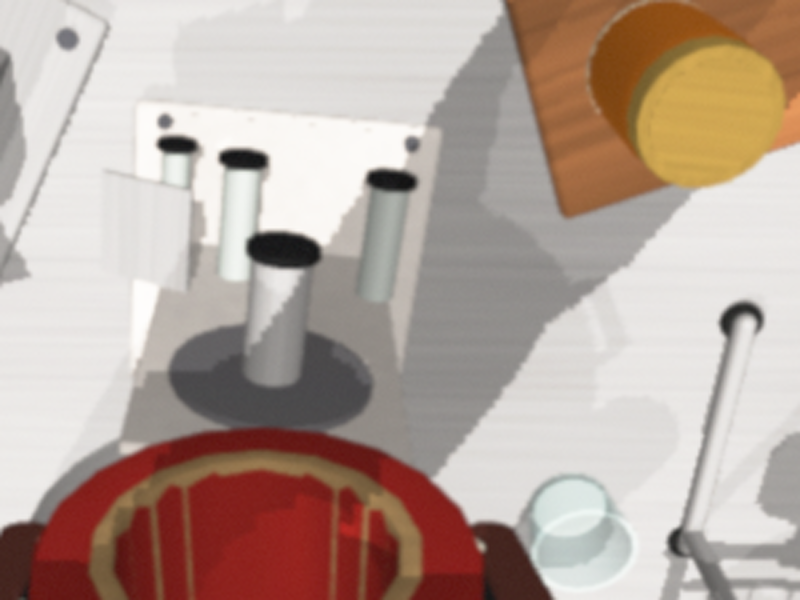

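```bash
cat >> fit.py <<'E'
print("DISP"); c4=tuple(np.load("w4.npz").values())
def V(x,y): return (230+x/2.6667,90+y/2.6667)
A=[(c4,V(284,250),(-33,0,140)),(c4,V(271,376),(22,0,140)),(c4,V(138,102),(-45,-75,3)),(c4,V(440,128),(-45,75,3))]
B=[(c2,W(428,217),(-45,-75,3)),(c2,W(752,217),(-45,75,3)),(c2,W(682,324),(-33,0,140))]
C=[(cs,S(452,84),(-33,0,140)),(ct,T(497,272),(-33,0,140))]
fit(A,[545,-185,0]); fit(A+B+C,[545,-185,0])
E
python3 fit.py | sed -n '/DISP/,$p'
```

```text
DISP
[ 536.5  -183.38] -4.3666636418132665 
 [[-0.15  0.67]
 [ 0.16 -0.07]
 [-1.22 -0.41]
 [ 1.2  -0.1 ]]
[ 536.31 -183.51] -4.569868442466628 
 [[-0.17  0.5 ]
 [-0.03 -0.23]
 [-1.2  -0.76]
 [ 1.2  -0.03]
 [-0.65  0.34]
 [ 0.09 -0.03]
 [ 0.35  0.23]
 [-0.24 -0.57]
 [-1.17  0.65]]
```

```bash
python3 -c "
from h import *; rel((452.3,-177.7,180),(452.3,-177.7,125))"
```

```text
t 14.7 tcp [ 456.3 -182.5  385. ] yawx -179.36 zax [ 0.267 -0.033 -0.963] q [-0.46 -0.07  1.88  0.1   1.07 -2.07] w 64.2 F [ 0.1 -0.7 -0.8] 30.0
-> [ 452.3 -177.7  180. ] tool cm [ 5.86  1.2  19.62] rows>= 3.3
-> [ 452.3 -177.7  125. ] tool cm [1.47 0.19 5.3 ] rows>= 0.9
```

>>> move_arm([
  [1.5, 0.3, 5, 0, 0],
  [1.5, 0.3, 5, 0, 0],
  [1.5, 0.3, 5, 0, 0],
  [1.4, 0.3, 5, 0, 0],
  [1.4, 0.2, 4.9, 0, 0],
  [0, 0, 0, 4.7, 0],
  [0, 0, 0, 0, 0],
  [0, 0, 0, 0, 0],
])

```text
t: 15.7
ee_pos: [453.3, -177.5, 126.1]
orientation: [0.104, 2.866, -0.035]
ft_force: [0.3, 0.4, -0.7]
width: 64.4
grasp_force: 30.0
```

Run:
```python
from h import *
rel((452.3,-177.7,125),(537.1,-184.2,125)); c=cam("wrist"); w=optics.get_image("wrist"); s=optics.get_image("side")
np.savez("w5.npz",*c); cv2.imwrite("pics/w5.png",w); cv2.imwrite("pics/s5.png",s)
b=cv2.resize(w[240:420,200:460],(520,360),interpolation=cv2.INTER_CUBIC); a=cv2.resize(s[190:270,265:395],(520,320)[:2],interpolation=cv2.INTER_CUBIC)
cv2.imwrite("pics/g2.png",np.vstack([a,b])[:600])
```

```text
t 15.7 tcp [ 453.3 -177.5  126.1] yawx 175.95 zax [ 0.269 -0.034 -0.962] q [-0.45  0.29  2.17  0.22  0.42 -2.14] w 64.4 F [ 0.3  0.4 -0.7] 30.0
-> [ 452.3 -177.7  125. ] tool cm [ 0.13 -0.03  0.08] rows>= 0.0
-> [ 537.1 -184.2  125. ] tool cm [-8.19 -0.01  2.3 ] rows>= 1.4
```

View pics/g2.png

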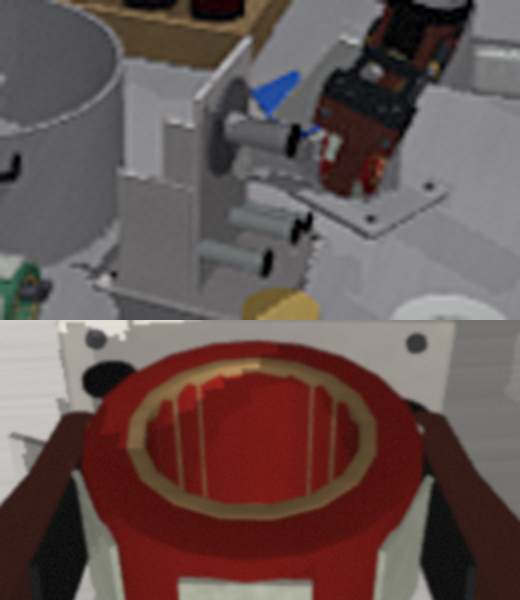

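>>> move_arm([
  [-1.3, 0, 0.4, 0, 0],
  [-1.3, 0, 0.4, 0, 0],
  [-1.3, 0, 0.4, 0, 0],
  [-1.3, 0, 0.4, 0, 0],
  [0, 0, 0, 0, 0],
])

```text
t: 16.42
ee_pos: [507.9, -182.2, 123.8]
orientation: [0.108, 2.867, -0.034]
ft_force: [-1.0, -0.5, -0.2]
width: 64.4
grasp_force: 30.0
```

>>> move_arm([
  [-1.3, 0, 0.4, 0, 0],
  [-1, 0, 0.3, 0, 0],
  [-0.5, 0, 0.1, 0, 0],
  [0, 0, 0, 0, 0],
  [0, 0, 0, 0, 0],
])

```text
t: 17.05
ee_pos: [535.2, -184.2, 123.5]
orientation: [0.109, 2.868, -0.034]
ft_force: [0.4, 1.2, -1.1]
width: 64.3
grasp_force: 30.0
```

```bash
python3 -c "
from h import *; rel((537.1,-184.2,125))"
```

```text
t 17.05 tcp [ 535.2 -184.2  123.5] yawx 175.76 zax [ 0.267 -0.033 -0.963] q [-0.39  0.39  2.01  0.15  0.48 -2.01] w 64.3 F [ 0.4  1.2 -1.1] 30.0
-> [ 537.1 -184.2  125. ] tool cm [-0.22  0.01 -0.09] rows>= 0.0
```

>>> move_arm([
  [-0.2, 0, 0.05, 0, 0],
  [-0.2, 0, 0.05, 0, 0],
  [0, 0, 0, 0, 0],
])

```text
t: 17.42
ee_pos: [539.3, -184.5, 123.6]
orientation: [0.109, 2.868, -0.034]
ft_force: [-2.7, 0.4, 0.9]
width: 64.4
grasp_force: 30.0
```

>>> move_arm([
  [-0.2, 0, 0.05, 0, 0],
  [0, 0, 0, 0, 0],
])

```text
t: 17.68
ee_pos: [539.4, -184.3, 123.0]
orientation: [0.109, 2.872, -0.032]
ft_force: [-10.1, -0.6, 5.1]
width: 64.6
grasp_force: 30.0
```

>>> move_arm([
  [0.2, 0, 0.5, 0, 0],
  [0, 0, 0, 0, 0],
  [0, 0, 0, 0, 80],
  [0, 0, 0, 0, 100],
  [0, 0, 0, 0, 100],
  [0, 0, 0, 0, 100],
])

```text
t: 18.42
ee_pos: [541.5, -184.9, 118.6]
orientation: [0.109, 2.867, -0.034]
ft_force: [0.3, 1.0, 0.5]
width: 87.8
grasp_force: 0.0
```

Run:
```python
from h import *
st(); w=optics.get_image("wrist"); s=optics.get_image("side")
for n in("wrist","side"): print([(np.round(x["point"],1).tolist(),round(x["conf"],2)) for x in spotter.find_in(n,"roll_red_center")])
Q=[(536.4,-183.4,132)]; print(proj("wrist",Q),proj("side",Q))
b=cv2.resize(w[240:420,200:460],(520,360),interpolation=cv2.INTER_CUBIC); a=cv2.resize(s[190:250,270:370],(520,312),interpolation=cv2.INTER_CUBIC)
cv2.imwrite("pics/g3.png",np.vstack([a,b])[:600])
```

```text
t 18.43 tcp [ 541.5 -184.9  118.6] yawx 175.77 zax [ 0.268 -0.034 -0.963] q [-0.39  0.41  2.    0.15  0.47 -2.01] w 87.8 F [0.3 1.  0.5] 0.0
[([323.6, 330.8], 0.77)]
[([405.3, 401.8], 0.96), ([187.3, 314.7], 0.88), ([210.0, 286.6], 0.86), ([329.7, 227.3], 0.62), ([348.8, 371.5], 0.24)]
[[327.87733833 324.43662848]] [[328.40787612 224.3727728 ]]
```

View pics/g3.png

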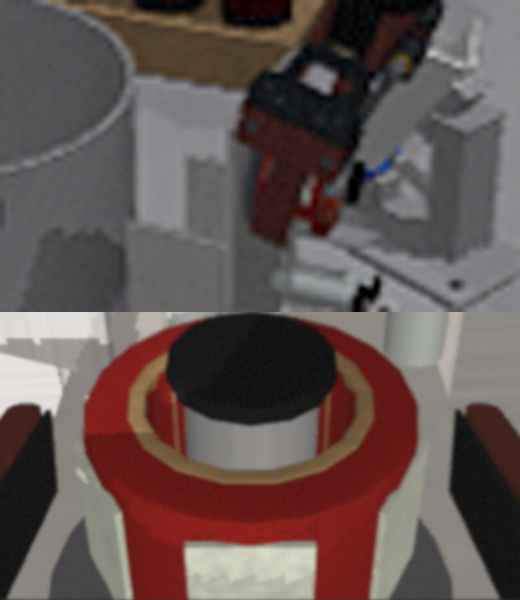

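>>> move_arm([
  [2, 0, -0.5, 0, 100],
  [4, 0, -1.1, 0, 100],
  [4, 0, -1.1, 0, 100],
  [1, 0, -5, 0, 100],
  [0, 3, -5, 0, 100],
  [0, 4, -4, 0, 100],
  [0, 4, -3, 0, 100],
  [3, 2, 0, 0, 100],
  [5, 0, -1, 0, 100],
])

```text
t: 19.75
ee_pos: [313.4, -33.7, 265.3]
orientation: [0.104, 2.866, -0.034]
ft_force: [0.1, -0.6, 0.0]
width: 87.7
grasp_force: 0.0
```

```bash
python3 -c "
from h import *; rel((330,-40,300))
optics.get_image('side');print([(np.round(x['point'],1).tolist(),round(x['conf'],2)) for x in spotter.find_in('side','roll_red_center')],proj('side',[(536.4,-183.4,132)]))"
```

```text
t 19.75 tcp [313.4 -33.7 265.3] yawx 175.94 zax [ 0.269 -0.033 -0.963] q [-0.15 -0.3   2.34  0.01  0.83 -1.66] w 87.7 F [ 0.1 -0.6  0. ] 0.0
-> [330. -40. 300.] tool cm [-2.58 -0.55 -2.87] rows>= 0.6
[([209.0, 288.0], 0.85), ([407.5, 401.6], 0.84), ([186.8, 313.9], 0.83), ([326.9, 223.0], 0.52)] [[328.40787612 224.3727728 ]]
```

>>> move_arm([
  [3, 0, -0.8, 0, 100],
  [3, 0, -0.8, 0, 100],
  [3, 0, -0.8, 0, 100],
  [3, 0, -0.8, 0, 100],
])

```text
t: 20.35
ee_pos: [189.3, -25.2, 263.8]
orientation: [0.108, 2.867, -0.034]
ft_force: [-0.1, -0.4, 1.4]
width: 87.5
grasp_force: 0.0
```

```bash
python3 -c "
from h import *; st()"
```

```text
t 20.35 tcp [189.3 -25.2 263.8] yawx 175.78 zax [ 0.268 -0.033 -0.963] q [-0.25 -0.66  2.48  0.04  1.05 -1.76] w 87.5 F [-0.1 -0.4  1.4] 0.0
```

>>> move_arm([
  [-5, 0, 1.4, 0, 100],
  [-5, 0, 1.4, 0, 100],
  [-2, 0, 4, 0, 100],
  [0.5, 0, 4, 0, 100],
  [1, 0, 4, 0, 100],
  [1, 0, 3, 0, 100],
])

```text
t: 21.1
ee_pos: [329.3, -38.2, 116.4]
orientation: [0.109, 2.867, -0.034]
ft_force: [-0.1, -0.3, 0.0]
width: 87.8
grasp_force: 0.0
```

```bash
python3 -c "
from h import *; st()"
```

```text
t 21.1 tcp [329.3 -38.2 116.4] yawx 175.75 zax [ 0.268 -0.034 -0.963] q [-0.16  0.12  2.49  0.04  0.26 -1.69] w 87.8 F [-0.1 -0.3  0. ] 0.0
```

>>> move_arm([
  [3, 0, -0.8, 0, 100],
  [4, 0, -1, 0, 100],
  [4, 0, -1, 0, 100],
  [4, 0, -1, 0, 100],
])

```text
t: 21.6
ee_pos: [231.0, -34.3, 159.1]
orientation: [0.111, 2.922, -0.027]
ft_force: [0.7, -0.6, -0.7]
width: 88.0
grasp_force: 0.0
```

```bash
python3 -c "
from h import *; st()"
```

```text
t 21.6 tcp [231.  -34.3 159.1] yawx 175.72 zax [ 0.215 -0.026 -0.976] q [-0.23 -0.21  2.58  0.04  0.55 -1.76] w 88.0 F [ 0.7 -0.6 -0.7] 0.0
```

>>> move_arm([
  [3.5, 0, 4, 0, 100],
  [3.5, 0, 4, 0, 100],
  [4, 0, 4, 0, 100],
  [4, 0, 3, 0, 100],
])

```text
t: 22.1
ee_pos: [245.6, -55.1, 42.1]
orientation: [0.113, 3.037, 0.0]
ft_force: [0.1, 0.5, -0.0]
width: 87.8
grasp_force: 0.0
```

```bash
python3 -c "
from h import *; st()"
```

```text
t 22.1 tcp [245.6 -55.1  42.1] yawx 175.71 zax [ 0.102 -0.004 -0.995] q [-0.3   0.35  2.58  0.24  0.11 -2.03] w 87.8 F [ 0.1  0.5 -0. ] 0.0
```

>>> move_arm([
  [4, 0, -0.4, 0, 100],
  [4, 0, -0.4, 0, 100],
])

```text
t: 22.35
ee_pos: [220.5, -66.6, 57.2]
orientation: [0.114, 3.09, 0.024]
ft_force: [0.3, -0.8, -0.7]
width: 87.7
grasp_force: 0.0
```

```bash
python3 -c "
from h import *; st()"
```

```text
t 22.35 tcp [220.5 -66.6  57.2] yawx 175.73 zax [ 0.05   0.014 -0.999] q [-0.39  0.28  2.58  0.13  0.24 -2.01] w 87.7 F [ 0.3 -0.8 -0.7] 0.0
```

>>> move_arm([
  [-3, 0, -5, 7.7, 100],
  [-3, 0, -5, 7.7, 100],
  [-3, 0, -5, 7.6, 100],
  [-2, 0, -5, 0, 100],
])

```text
t: 22.85
ee_pos: [316.8, -97.2, 265.9]
orientation: [0.73, 3.002, 0.038]
ft_force: [-0.4, -0.5, -0.2]
width: 88.0
grasp_force: 0.0
```

```bash
python3 -c "
from h import *; rel((360,80,300),(360,80,290))"
```

```text
t 22.85 tcp [316.8 -97.2 265.9] yawx 152.63 zax [ 0.057  0.011 -0.998] q [-0.36 -0.14  2.19  0.04  1.04 -1.47] w 88.0 F [-0.4 -0.5 -0.2] 0.0
-> [360.  80. 300.] tool cm [ 4.15 17.84 -2.96] rows>= 3.0
-> [360.  80. 290.] tool cm [ 0.05 -0.04  1.  ] rows>= 0.2
```

>>> move_arm([
  [1.1, 4.5, -0.7, 0, 100],
  [1, 4.5, -0.7, 0, 100],
  [1, 4.5, -0.7, 0, 100],
  [1, 4.3, -0.7, 0, 100],
  [0, 0, 0, 0, 100],
])

```text
t: 23.48
ee_pos: [359.9, 82.6, 296.5]
orientation: [0.721, 3.005, 0.04]
ft_force: [0.0, 0.7, -0.1]
width: 87.8
grasp_force: 0.0
```

Run:
```python
from h import *
np.set_printoptions(precision=1,suppress=True)
st(); c=cam("wrist"); im=optics.get_image("wrist"); cv2.imwrite("pics/w6.png",im); np.savez("w6.npz",*c)
r=[x for x in spotter.regions_of("wrist","jar_a_center")]
optics.get_image("top"); rt=spotter.regions_of("top","jar_a_center")
g=cv2.cvtColor(im,cv2.COLOR_BGR2HSV)
def lid(im,P,c):
    # black-lid blob nearest to predicted lid centre
    uv=proj("",[P],c)[0]; m=((im.max(2)<45)*255).astype(np.uint8)
    n,l,s,ce=cv2.connectedComponentsWithStats(m)
    k=[i for i in range(1,n) if s[i,4]>60]; k.sort(key=lambda i:np.linalg.norm(ce[i]-uv)); 
    return uv,[(ce[i],s[i].tolist(),onz("",[ce[i]],99,c)[0][:2]) for i in k[:2]]
for P in [(374,189,99),(416,84,99)]: print(lid(im,P,c)); 
for x in r+rt: print(x["conf"],x["point"],x["region"].sum())
```

```text
t 23.48 tcp [359.9  82.6 296.5] yawx 152.97 zax [ 0.1  0.  -1. ] q [ 0.2 -0.1  2.1  0.   1.1 -0.9] w 87.8 F [ 0.   0.7 -0.1] 0.0
(array([432.1, 164.7]), [(array([432.2, 159.2]), [392, 128, 78, 64, 3678], array([369.5, 190.9])), (array([348.1, 246. ]), [320, 206, 60, 75, 3227], array([408. ,  89.7]))])
(array([346.4, 255.8]), [(array([348.1, 246. ]), [320, 206, 60, 75, 3227], array([408. ,  89.7])), (array([385.5, 348.4]), [380, 345, 14, 12, 61], array([527. ,  75.1]))])
0.64 [429.2, 154.2] 4367
0.64 [218.2, 204.4] 469
```

View pics/w6.png

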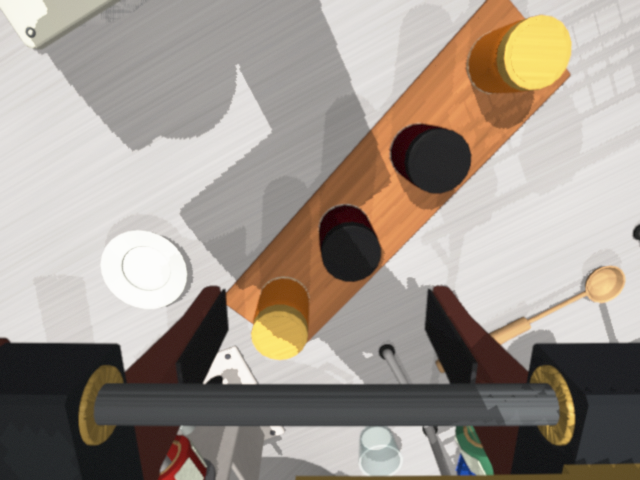

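Run:
```python
from h import *
np.set_printoptions(precision=1,suppress=True)
c=tuple(np.load("w6.npz").values())
for uv in [(438.5,162.5),(350.5,251.5),(540,50),(280,335)]: print(onz("",[uv],99,c)[0])
s=cv2.imread("pics/side0.png"); t=cv2.imread("pics/top0.png")
for n,im,Z in(("side",s,92),("top",t,99)):
    m=((im.max(2)<40)*255).astype(np.uint8); k,l,st_,ce=cv2.connectedComponentsWithStats(m)
    for P in [(374,189,Z),(416,84,Z)]:
        uv=proj(n,[P])[0]; i=min([i for i in range(1,k) if st_[i,4]>40],key=lambda i:np.linalg.norm(ce[i]-uv)); print(n,uv,ce[i],st_[i],onz(n,[ce[i]],Z)[0])
o=rel((415,85,250))
```

```text
[374.8 194.8  99. ]
[414.   89.3  99. ]
[327.7 304.9  99. ]
[461.7 -12.8  99. ]
side [346.4 321.6] [341.8 318.6] [ 329  286   27   66 1304] [387.9 182.3  92. ]
side [341.5 292.6] [341.8 318.6] [ 329  286   27   66 1304] [387.9 182.3  92. ]
top [240.1 299.1] [ 86.  225.8] [ 75 215  20  20 231] [582.4 607.8  99. ]
top [279.1 282.6] [ 86.  225.8] [ 75 215  20  20 231] [582.4 607.8  99. ]
t 23.68 tcp [358.1  79.4 295.4] yawx 152.66 zax [ 0.1  0.  -1. ] q [ 0.2 -0.1  2.1  0.   1.1 -0.9] w 88.2 F [ 0.1 -0.7  0. ] 0.0
-> [415.  85. 250.] tool cm [-4.6  2.9  4.8] rows>= 1.2
```

```bash
python3 -c "
from h import *; rel((419.8,84,150),(419.8,84,47))"
```

```text
t 23.68 tcp [358.1  79.4 295.4] yawx 152.66 zax [ 0.053  0.012 -0.999] q [ 0.18 -0.11  2.1   0.    1.1  -0.91] w 88.2 F [ 0.1 -0.7  0. ] 0.0
-> [419.8  84.  150. ] tool cm [-4.65  2.72 14.86] rows>= 2.5
-> [419.8  84.   47. ] tool cm [ 0.43 -0.36 10.28] rows>= 1.6
```

>>> move_arm([
  [-1.6, 0.9, 5, 0, 100],
  [-1.6, 0.9, 5, 0, 100],
  [-1.4, 0.9, 4.9, 0, 100],
  [0, 0, 0, 0, 100],
  [0.1, -0.1, 3, 0, 100],
  [0.1, -0.1, 3, 0, 100],
  [0.2, -0.2, 3, 0, 100],
  [0, 0, 1.2, 0, 100],
  [0, 0, 0, 0, 100],
])

```text
t: 24.8
ee_pos: [420.0, 84.2, 48.7]
orientation: [0.729, 3.004, 0.039]
ft_force: [-1.0, 0.3, -0.4]
width: 87.5
grasp_force: 0.0
```

>>> move_arm([
  [0, 0, 0, 0, 50],
  [0, 0, 0, 0, 0],
  [0, 0, 0, 0, 0],
  [0, 0, 0, 0, 0],
  [0, 0, 0, 0, 0],
  [0, 0, 0, 0, 0],
])

```text
t: 25.55
ee_pos: [420.9, 85.0, 48.6]
orientation: [0.727, 3.003, 0.04]
ft_force: [-0.1, 2.1, 9.0]
width: 60.0
grasp_force: 29.9
```

```bash
cat >> h.py <<'E'
TF=np.array([538.4,-372.9,0]); TA=np.radians(-27.3); A=np.radians(35)
def tw(s,w,y=0):
    x=-s*np.sin(A)+w*np.cos(A); z=35+s*np.cos(A)+w*np.sin(A)
    return R.from_euler("z",TA).apply([x,y,z])+TF
def tt(s,w,off,y=0):
    "TCP target so that jar point (grip height) sits at s,w in the trough; off = jar axis point minus TCP"
    return tw(s,w,y)-np.array(off)
E
python3 -c "
from h import *
o,E=st(); p=o['ee_pos']; off=np.array([414.5,86,p[2]+18.7])-p; off[1]=off[1]; print(off)
rel((p[0],p[1],250),(450,-200,300),tt(100,120,off),tt(66,80,off),tt(62,46,off))"
```

```text
t 25.55 tcp [420.9  85.   48.6] yawx 152.72 zax [ 0.056  0.013 -0.998] q [ 0.17  0.45  2.19  0.01  0.45 -0.93] w 60.0 F [-0.1  2.1  9. ] 29.9
[-6.36515054  1.04869109 18.7       ]
t 25.55 tcp [420.9  85.   48.6] yawx 152.72 zax [ 0.056  0.013 -0.998] q [ 0.17  0.45  2.19  0.01  0.45 -0.93] w 60.0 F [-0.1  2.1  9. ] 29.9
-> [420.9  85.  250. ] tool cm [ -0.89   0.75 -20.1 ] rows>= 3.2
-> [ 450. -200.  300.] tool cm [-15.86 -23.81  -5.2 ] rows>= 4.7
-> [ 581.1 -392.7  167. ] tool cm [-19.88 -11.64  13.76] rows>= 4.3
-> [ 569.4 -386.6  116.3] tool cm [ 1.55 -0.19  5.01] rows>= 0.8
-> [ 546.6 -374.9   93.5] tool cm [ 2.65 -0.08  2.16] rows>= 0.5
```

>>> move_arm([
  [0, 0, -1, 0, 0],
  [-0.2, 0.2, -5.5, 0, 0],
  [-0.3, 0.2, -5.6, 0, 0],
  [-0.3, 0.2, -5.6, 0, 0],
  [-0.2, 0.2, -5.4, 0, 0],
])

```text
t: 26.18
ee_pos: [418.6, 83.9, 281.2]
orientation: [0.728, 3.005, 0.038]
ft_force: [1.2, 0.2, -3.2]
width: 59.7
grasp_force: 29.8
```

```bash
python3 -c "
from h import *
off=[-5.8,2.2,18.7]
rel(tt(100,120,off)+[0,0,113],tt(100,120,off),tt(66,80,off),tt(62,46,off))"
```

```text
t 26.18 tcp [418.6  83.9 281.2] yawx 152.72 zax [ 0.053  0.012 -0.998] q [ 0.17  0.02  2.01  0.    1.06 -0.93] w 59.7 F [ 1.2  0.2 -3.2] 29.8
-> [ 580.6 -393.9  280. ] tool cm [-36.26 -35.08   0.4 ] rows>= 8.1
-> [ 580.6 -393.9  167. ] tool cm [ 0.47 -0.4  11.28] rows>= 1.8
-> [ 568.8 -387.8  116.3] tool cm [ 1.54 -0.18  5.02] rows>= 0.8
-> [ 546.1 -376.1   93.5] tool cm [ 2.65 -0.08  2.17] rows>= 0.5
```

>>> move_arm([
  [-2.7, -2.6, 0, 0, 0],
  [-4.2, -4, 0, 0, 0],
  [-4.2, -4.1, 0.1, 0, 0],
  [-4.2, -4.1, 0, 0, 0],
  [-4.2, -4.1, 0.1, 0, 0],
  [-4.2, -4.1, 0, 0, 0],
  [-4.2, -4.1, 0.1, 0, 0],
  [-4.2, -4.1, 0, 0, 0],
  [-4.2, -3.9, 0.1, 0, 0],
  [0, 0, 0, 0, 0],
])

```text
t: 27.42
ee_pos: [581.4, -397.1, 276.6]
orientation: [0.733, 3.005, 0.038]
ft_force: [0.5, 0.3, -3.5]
width: 59.8
grasp_force: 29.8
```

>>> move_arm([
  [0.1, -0.1, 3, 0, 0],
  [0.2, -0.1, 4, 0, 0],
  [0.2, -0.2, 4.3, 0, 0],
  [0, 0, 0, 0, 0],
])

```text
t: 27.92
ee_pos: [578.7, -391.0, 161.0]
orientation: [0.73, 3.013, 0.044]
ft_force: [-0.6, 0.7, -3.0]
width: 59.8
grasp_force: 29.8
```

Run:
```python
from h import *
off=[-5.8,2.2,18.7]
rel(tt(100,120,off),tt(66,80,off),tt(62,46,off))
w=optics.get_image("wrist"); s=optics.get_image("side")
cv2.imwrite("pics/g4.png",np.vstack([cv2.resize(s[150:250,290:420],(390,300),interpolation=cv2.INTER_CUBIC),cv2.resize(w[180:450,150:500],(390,300))]))
```

```text
t 27.93 tcp [ 578.7 -391.   161. ] yawx 152.75 zax [ 0.046  0.018 -0.999] q [-0.63  0.58  1.52  0.05  1.01 -1.75] w 59.8 F [-0.6  0.7 -3. ] 29.8
-> [ 580.6 -393.9  167. ] tool cm [-0.32 -0.15 -0.6 ] rows>= 0.1
-> [ 568.8 -387.8  116.3] tool cm [ 1.49 -0.19  5.03] rows>= 0.8
-> [ 546.1 -376.1   93.5] tool cm [ 2.63 -0.08  2.19] rows>= 0.5
```

View pics/g4.png

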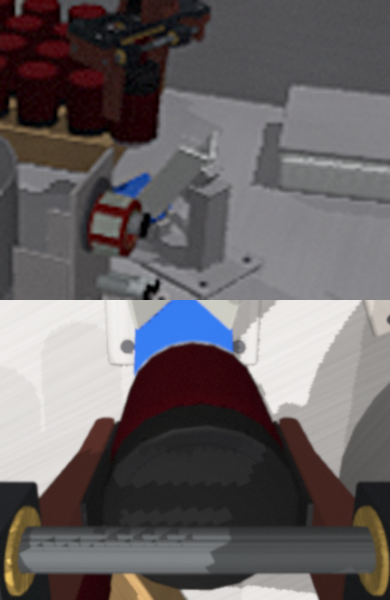

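>>> move_arm([
  [0.5, -0.1, 1.8, 0, 0],
  [0.7, -0.2, 2.6, 0, 0],
  [0, 0, 0, 0, 0],
  [0.6, 0, 0.5, 0, 0],
  [0, 0, 0, 0, 0],
])

```text
t: 28.65
ee_pos: [567.0, -387.7, 115.7]
orientation: [0.728, 3.004, 0.038]
ft_force: [-0.4, -0.0, -3.5]
width: 59.8
grasp_force: 29.8
```

Run:
```python
from h import *
off=[-5.8,2.2,18.7]
rel(tt(66,80,off),tt(64,70,off),tt(62,46,off))
```

```text
t 28.65 tcp [ 567.  -387.7  115.7] yawx 152.72 zax [ 0.054  0.012 -0.998] q [-0.64  0.62  1.58  0.05  0.91 -1.76] w 59.8 F [-0.4 -0.  -3.5] 29.8
-> [ 568.8 -387.8  116.3] tool cm [-0.16  0.07 -0.05] rows>= 0.0
-> [ 562.5 -384.6  108.9] tool cm [ 0.74 -0.02  0.71] rows>= 0.2
-> [ 546.1 -376.1   93.5] tool cm [ 1.92 -0.05  1.46] rows>= 0.4
```

>>> move_arm([
  [0.4, 0, 0.3, 0, 0],
  [0.4, 0, 0.3, 0, 0],
  [0, 0, 0, 0, 0],
])

```text
t: 29.02
ee_pos: [560.3, -384.4, 108.9]
orientation: [0.728, 3.004, 0.037]
ft_force: [0.4, -2.2, -3.6]
width: 60.1
grasp_force: 29.8
```

>>> move_arm([
  [0.3, 0, 0.2, 0, 0],
  [0.3, 0, 0.2, 0, 0],
  [0, 0, 0, 0, 0],
])

```text
t: 29.4
ee_pos: [558.7, -384.2, 107.8]
orientation: [0.726, 2.995, 0.031]
ft_force: [4.8, -6.7, 6.9]
width: 59.6
grasp_force: 29.9
```

>>> move_arm([
  [0.3, 0, 0.2, 0, 0],
  [0, 0, 0, 0, 0],
])

```text
t: 29.65
ee_pos: [558.2, -384.1, 107.5]
orientation: [0.725, 2.991, 0.028]
ft_force: [7.2, -7.8, 13.2]
width: 59.9
grasp_force: 30.0
```

>>> move_arm([
  [0.4, 0, 0.2, 0, 0],
  [0.4, 0, 0.2, 0, 0],
  [0, 0, 0, 0, 0],
])

```text
t: 30.02
ee_pos: [554.6, -382.9, 106.5]
orientation: [0.722, 2.982, 0.022]
ft_force: [10.6, -10.0, 22.9]
width: 59.4
grasp_force: 30.0
```

>>> move_arm([
  [0.4, 0, 0.2, 0, 0],
  [0.4, 0, 0.2, 0, 0],
  [0, 0, 0, 0, 0],
])

```text
t: 30.4
ee_pos: [549.7, -380.8, 104.0]
orientation: [0.722, 2.977, 0.019]
ft_force: [10.7, -9.7, 31.1]
width: 59.7
grasp_force: 30.0
```

Run:
```python
from h import *
off=[-5.8,2.2,18.7]
rel(tt(62,60,off))
w=optics.get_image("wrist")
for l in("jar_a_center",): print([(np.round(x["point"],1).tolist(),round(x["conf"],2)) for x in spotter.find_in("wrist",l)])
```

```text
t 30.4 tcp [ 549.7 -380.8  104. ] yawx 152.68 zax [ 0.079 -0.006 -0.997] q [-0.64  0.6   1.65  0.06  0.83 -1.78] w 59.7 F [10.7 -9.7 31.1] 30.0
-> [ 556.3 -381.3  101.5] tool cm [-0.59  0.24  0.3 ] rows>= 0.1
[]
```

>>> move_arm([
  [0.4, 0, -0.3, 0, 0],
  [0.4, 0, -0.2, 0, 0],
  [0.4, 0, 0, 0, 0],
  [0, 0, 0, 0, 0],
])

```text
t: 31.0
ee_pos: [532.5, -371.4, 102.4]
orientation: [0.727, 2.992, 0.028]
ft_force: [4.0, -9.4, 9.5]
width: 59.4
grasp_force: 31.9
```

```bash
cat >> h.py <<'E'
def sw(off,tcp):
    "trough s,w,y of the grip point"
    p=R.from_euler("z",-TA).apply(np.array(tcp)+off-TF)-[0,0,35]
    return np.round([-p[0]*np.sin(A)+p[2]*np.cos(A),p[0]*np.cos(A)+p[2]*np.sin(A),p[1]],1)
E
python3 - <<'E'
from h import *
o,E=st(); print(sw([-5.8,2.2,18.7],o["ee_pos"]))
F=R.from_euler("z",-TA).apply(o["ft_force"]+[0,0,3]); print("Fs",-F[0]*np.sin(A)+F[2]*np.cos(A),"Fw",F[0]*np.cos(A)+F[2]*np.sin(A),"Fy",F[1],o["moment"])
E
```

```text
t 31.0 tcp [ 532.5 -371.4  102.4] yawx 152.65 zax [ 0.065  0.003 -0.998] q [-0.65  0.59  1.68  0.06  0.83 -1.78] w 59.4 F [ 4.  -9.4  9.5] 31.9
[77.4 39.5 -2.1]
Fs 5.718507024398807 Fw 13.568037061104565 Fy -6.544649254133027 [-1.79452539 -1.20240609 -0.44847831]
```

>>> move_arm([
  [-0.2, 0, -0.1, 0, 0],
  [-0.3, 0, 0.4, 0, 0],
  [-0.3, 0, 0.4, 0, 0],
  [0, 0, 0, 0, 0],
])

```text
t: 31.5
ee_pos: [538.3, -374.2, 93.9]
orientation: [0.726, 2.997, 0.03]
ft_force: [4.0, -10.9, 1.7]
width: 59.3
grasp_force: 31.1
```

```bash
cat >> h.py <<'E'
def fs(off):
    o,E=st(); print("s,w,y",sw(off,o["ee_pos"]))
    F=R.from_euler("z",-TA).apply(o["ft_force"]+[0,0,3]); print("Fs",-F[0]*np.sin(A)+F[2]*np.cos(A),"Fw",F[0]*np.cos(A)+F[2]*np.sin(A),"Fy",F[1])
E
python3 - <<'E'
from h import *
fs([-5.8,2.2,18.7])
E
```

```text
t 31.5 tcp [ 538.3 -374.2   93.9] yawx 152.7 zax [ 0.061  0.005 -0.998] q [-0.64  0.61  1.67  0.06  0.82 -1.78] w 59.3 F [  4.  -10.9   1.7] 31.1
s,w,y [66.8 39.8 -1.9]
Fs -1.0699890199484177 Fw 9.667896506248493 Fy -7.8902859027461005
```

>>> move_arm([
  [-0.3, -0.1, 0.3, 0, 0],
  [-0.3, -0.1, 0.4, 0, 0],
  [0, 0, 0, 0, 0],
  [0, 0, 0, 0, 74],
  [0, 0, 0, 0, 80],
  [0, 0, 0, 0, 100],
  [0, 0, 0, 0, 100],
  [0, 0, 0, 0, 100],
])

```text
t: 32.5
ee_pos: [540.1, -374.8, 84.5]
orientation: [0.728, 3.005, 0.039]
ft_force: [-0.4, -0.9, -0.0]
width: 87.8
grasp_force: 0.0
```

Run:
```python
from h import *
np.set_printoptions(precision=1,suppress=True)
fs([-5.8,2.2,18.7])
J=[tw(42,42),tw(76,42),tw(84,42)]
for n in("side","top","wrist"):
    im=optics.get_image(n); print(n,[(np.round(x["point"],1).tolist(),round(x["conf"],2)) for x in spotter.find_in(n,"jar_a_center")],proj(n,J).tolist()); cv2.imwrite(f"pics/r1{n}.png",im)
```

```text
t 32.5 tcp [ 540.1 -374.8   84.5] yawx 152.72 zax [ 0.1  0.  -1. ] q [-0.6  0.6  1.7  0.1  0.8 -1.8] w 87.8 F [-0.4 -0.9 -0. ] 0.0
s,w,y [58.  36.  -1.6]
Fs 2.3899450810090155 Fw 1.7868789865215977 Fy -0.9690936643964689
side [([346.8, 332.2], 0.58)] [[340.7682526024901, 206.54136926735498], [345.0938318091757, 201.67155798143568], [346.1330072770245, 200.50162153911438]]
top [([238.5, 299.5], 0.72)] [[444.9123429641374, 231.54481382248963], [444.95423230289765, 236.28219333004358], [444.964422654108, 237.4316449732803]]
wrist [] [[329.0408865185948, 337.22607744378274], [332.83037882446087, 332.0187114125926], [333.9975727911214, 330.4145747905276]]
```

>>> move_arm([
  [-0.5, 0, -2, 0, 100],
  [-0.5, 0, -4, 0, 100],
  [0, 0, -5, 0, 100],
  [2, 0, -5, 0, 100],
  [3, 2, -4, 0, 100],
  [3, 3, -2, 0, 100],
  [0, 0, 0, 0, 100],
])

```text
t: 33.67
ee_pos: [488.9, -299.7, 305.5]
orientation: [0.725, 3.002, 0.037]
ft_force: [-0.7, 0.1, 0.7]
width: 87.9
grasp_force: 0.0
```

Run:
```python
from h import *
np.set_printoptions(precision=1,suppress=True)
st(); c=cam("wrist"); im=optics.get_image("wrist"); cv2.imwrite("pics/w7.png",im)
print([(np.round(x["point"],1).tolist(),round(x["conf"],2),x["region"].sum()) for x in spotter.regions_of("wrist","jar_a_center")])
print(proj("",[tw(42,42),tw(85,42),tw(0,42)],c))
uv=proj("",[tw(85,42)],c)[0]; m=((im.max(2)<50)*255).astype(np.uint8)
n,l,s,ce=cv2.connectedComponentsWithStats(m)
k=sorted([i for i in range(1,n) if s[i,4]>150],key=lambda i:np.linalg.norm(ce[i]-uv))[:2]
for i in k: print("blob",ce[i],s[i])
t=np.linspace(0,2*np.pi,60); ez=np.array([np.cos(TA)*-np.sin(A),np.sin(TA)*-np.sin(A),np.cos(A)]); ex=R.from_euler("z",TA).apply([np.cos(A),0,np.sin(A)]); ey=np.cross(ez,ex)
for z0 in(85,69): 
    q=proj("",[tw(z0,42)+29*(np.cos(a)*ex+np.sin(a)*ey) for a in t],c); print(z0,q.min(0),q.max(0))
```

```text
t 33.67 tcp [ 488.9 -299.7  305.5] yawx 152.81 zax [ 0.1  0.  -1. ] q [-0.6  0.2  1.7  0.   1.2 -1.7] w 87.9 F [-0.7  0.1  0.7] 0.0
[]
[[276.  286.8]
 [271.8 278.7]
 [279.3 293.3]]
blob [273.5 284. ] [ 241  251   64   68 3365]
blob [226.2 453.6] [ 161  426  133   54 3395]
85 [239.4 247.7] [304.  311.1]
69 [242.4 252.1] [304.3 313.1]
```

```bash
python3 -c "
from h import *; rel((379.8,190.5,250),(379.8,190.5,130),(379.8,190.5,48.7))"
```

```text
t 33.77 tcp [ 489.2 -301.2  303.4] yawx 152.75 zax [ 0.055  0.012 -0.998] q [-0.59  0.25  1.69  0.04  1.17 -1.71] w 88.1 F [ 0.4  0.1 -0.7] 0.0
-> [379.8 190.5 250. ] tool cm [32.44 38.55  5.31] rows>= 8.1
-> [379.8 190.5 130. ] tool cm [ 0.52 -0.42 11.98] rows>= 1.9
-> [379.8 190.5  48.7] tool cm [ 0.35 -0.29  8.12] rows>= 1.3
```

>>> move_arm([
  [2.9, 3.4, 0, 0, 100],
  [3.8, 4.5, 0.4, 0, 100],
  [3.8, 4.5, 0.6, 0, 100],
  [3.8, 4.5, 0.6, 0, 100],
  [3.8, 4.5, 0.7, 0, 100],
  [3.8, 4.5, 0.7, 0, 100],
  [3.8, 4.5, 0.7, 0, 100],
  [3.8, 4.5, 0.8, 0, 100],
  [2.9, 3.6, 0.8, 0, 100],
  [0, 0, 0, 0, 100],
])

```text
t: 35.02
ee_pos: [379.6, 192.2, 248.9]
orientation: [0.722, 3.008, 0.036]
ft_force: [-0.6, 0.2, 1.1]
width: 87.9
grasp_force: 0.0
```

```bash
python3 -c "
from h import *; rel((379.8,190.5,130),(379.8,190.5,48.7))"
```

```text
t 35.02 tcp [379.6 192.2 248.9] yawx 152.97 zax [ 0.052  0.012 -0.999] q [ 0.45  0.06  2.05 -0.01  0.98 -0.64] w 87.9 F [-0.6  0.2  1.1] 0.0
-> [379.8 190.5 130. ] tool cm [ 0.39 -0.54 11.87] rows>= 1.9
-> [379.8 190.5  48.7] tool cm [ 0.33 -0.27  8.12] rows>= 1.3
```

>>> move_arm([
  [0.2, -0.2, 4, 0, 100],
  [0.2, -0.2, 4.5, 0, 100],
  [0.2, -0.1, 3.4, 0, 100],
  [0, 0, 0, 0, 100],
  [0.1, -0.1, 3, 0, 100],
  [0.1, -0.1, 3, 0, 100],
  [0.1, -0.1, 2.1, 0, 100],
  [0, 0, 0, 0, 100],
])

```text
t: 36.02
ee_pos: [379.7, 189.1, 49.9]
orientation: [0.73, 3.005, 0.037]
ft_force: [-0.1, 0.2, -0.0]
width: 87.8
grasp_force: 0.0
```

>>> move_arm([
  [0, 0, 0, 0, 50],
  [0, 0, 0, 0, 0],
  [0, 0, 0, 0, 0],
  [0, 0, 0, 0, 0],
  [0, 0, 0, 0, 0],
  [0, 0, 0, 0, 0],
])

```text
t: 36.78
ee_pos: [381.2, 190.8, 51.2]
orientation: [0.727, 3.001, 0.043]
ft_force: [1.0, 3.0, 8.2]
width: 60.1
grasp_force: 29.9
```

>>> move_arm([
  [0, 0, -1, 0, 0],
  [-0.2, 0.2, -5.5, 0, 0],
  [-0.3, 0.2, -5.6, 0, 0],
  [-0.3, 0.2, -5.6, 0, 0],
  [-0.2, 0.2, -5.4, 0, 0],
  [0, 0, -2, 0, 0],
])

```text
t: 37.52
ee_pos: [378.2, 189.0, 304.6]
orientation: [0.727, 3.002, 0.042]
ft_force: [0.2, 0.8, -4.3]
width: 59.4
grasp_force: 29.8
```

```bash
python3 -c "
from h import *
off=[-5.8,2.2,18.7]; a=tt(156,90,off)
rel([a[0],a[1],300],a,tt(152,74,off),tt(150,42,off))"
```

```text
t 37.52 tcp [378.2 189.  304.6] yawx 152.72 zax [ 0.058  0.014 -0.998] q [ 0.44 -0.02  1.99 -0.01  1.11 -0.65] w 59.4 F [ 0.2  0.8 -4.3] 29.8
-> [ 530.2 -367.9  300. ] tool cm [-38.98 -42.58   0.56] rows>= 9.2
-> [ 530.2 -367.9  195.7] tool cm [ 0.47 -0.4  10.41] rows>= 1.7
-> [ 520.6 -362.9  183.3] tool cm [ 1.14 -0.05  1.19] rows>= 0.3
-> [ 498.3 -351.4  163.3] tool cm [ 2.59 -0.07  1.88] rows>= 0.5
```

>>> move_arm([
  [-3, -3.3, 0, 0, 0],
  [-4, -4.4, 0.1, 0, 0],
  [-4, -4.4, 0, 0, 0],
  [-4, -4.4, 0.1, 0, 0],
  [-4, -4.4, 0, 0, 0],
  [-4, -4.4, 0.1, 0, 0],
  [-4, -4.4, 0, 0, 0],
  [-4, -4.4, 0.1, 0, 0],
  [-4, -4.4, 0.1, 0, 0],
  [-4, -4.1, 0.1, 0, 0],
])

```text
t: 38.78
ee_pos: [529.2, -369.4, 296.0]
orientation: [0.729, 3.007, 0.04]
ft_force: [0.9, 0.1, -2.1]
width: 60.2
grasp_force: 29.8
```

>>> move_arm([
  [0, 0, 0, 0, 0],
  [0.1, -0.1, 3.5, 0, 0],
  [0.2, -0.2, 4, 0, 0],
  [0.2, -0.1, 2.9, 0, 0],
  [0, 0, 0, 0, 0],
  [0, 0, 0, 0, 0],
])

```text
t: 39.52
ee_pos: [529.8, -367.8, 193.7]
orientation: [0.727, 3.004, 0.038]
ft_force: [-0.0, -0.5, -3.8]
width: 60.0
grasp_force: 29.8
```

```bash
python3 -c "
from h import *
off=[-5.8,2.2,18.7]; fs(off)
rel(tt(156,90,off),tt(152,74,off),tt(150,42,off))"
```

```text
t 39.52 tcp [ 529.8 -367.8  193.7] yawx 152.74 zax [ 0.055  0.012 -0.998] q [-0.65  0.47  1.63  0.05  1.   -1.77] w 60.0 F [-0.  -0.5 -3.8] 29.8
s,w,y [ 1.545e+02  8.860e+01 -1.000e-01]
Fs -0.8050132157201221 Fw -0.32489325434351646 Fy -0.4855771532682345
t 39.52 tcp [ 529.8 -367.8  193.7] yawx 152.74 zax [ 0.055  0.012 -0.998] q [-0.65  0.47  1.63  0.05  1.   -1.77] w 60.0 F [-0.  -0.5 -3.8] 29.8
-> [ 530.2 -367.9  195.7] tool cm [-0.04  0.02 -0.2 ] rows>= 0.0
-> [ 520.6 -362.9  183.3] tool cm [ 1.13 -0.04  1.2 ] rows>= 0.3
-> [ 498.3 -351.4  163.3] tool cm [ 2.59 -0.07  1.89] rows>= 0.5
```

>>> move_arm([
  [0.6, -0.2, 0.5, 0, 0],
  [0.5, 0, 0.4, 0, 0],
  [0.4, 0, 0.2, 0, 0],
  [0, 0, 0, 0, 0],
])

```text
t: 40.02
ee_pos: [517.7, -363.3, 182.1]
orientation: [0.727, 3.0, 0.037]
ft_force: [5.4, 2.1, -0.3]
width: 59.6
grasp_force: 29.8
```

```bash
python3 -c "
from h import *
fs([-5.8,2.2,18.7])"
```

```text
t 40.02 tcp [ 517.7 -363.3  182.1] yawx 152.69 zax [ 0.059  0.01  -0.998] q [-0.65  0.46  1.67  0.05  0.97 -1.78] w 59.6 F [ 5.4  2.1 -0.3] 29.8
s,w,y [152.5  71.4  -1.7]
Fs -0.00032506477147498103 Fw 4.715888343587142 Fy 4.369340453003941
```

>>> move_arm([
  [0.5, 0, 0.2, 0, 0],
  [0.4, 0, 0.2, 0, 0],
  [0, 0, 0, 0, 0],
])

```text
t: 40.4
ee_pos: [513.9, -361.6, 181.6]
orientation: [0.725, 2.99, 0.031]
ft_force: [10.9, -0.0, 13.3]
width: 59.9
grasp_force: 30.0
```

```bash
python3 -c "
from h import *
fs([-5.8,2.2,18.7])"
```

```text
t 40.4 tcp [ 513.9 -361.6  181.6] yawx 152.68 zax [ 0.068  0.005 -0.998] q [-0.65  0.45  1.69  0.06  0.95 -1.78] w 59.9 F [10.9 -0.  13.3] 30.0
s,w,y [154.4  67.7  -1.8]
Fs 7.774841975380733 Fw 17.25191533331036 Fy 4.9784932959996615
```

>>> move_arm([
  [0.4, 0.1, 0.1, 0, 0],
  [0.4, 0, 0, 0, 0],
  [0, 0, 0, 0, 0],
])

```text
t: 40.78
ee_pos: [507.9, -358.8, 181.4]
orientation: [0.724, 2.987, 0.027]
ft_force: [9.3, -5.3, 16.6]
width: 59.5
grasp_force: 30.0
```

```bash
python3 -c "
from h import *
fs([-5.8,2.2,18.7])"
```

```text
t 40.77 tcp [ 507.9 -358.8  181.4] yawx 152.69 zax [ 0.07   0.001 -0.998] q [-0.66  0.44  1.71  0.05  0.94 -1.78] w 59.5 F [ 9.3 -5.3 16.6] 30.0
s,w,y [158.   62.2  -2.2]
Fs 9.87153797723295 Fw 19.99335018101946 Fy -0.45490335202842386
```

>>> move_arm([
  [0.4, 0, 0, 0, 0],
  [0.4, 0, 0, 0, 0],
  [0, 0, 0, 0, 0],
])

```text
t: 41.15
ee_pos: [500.3, -355.1, 180.7]
orientation: [0.724, 2.988, 0.027]
ft_force: [7.3, -5.8, 16.6]
width: 59.7
grasp_force: 30.0
```

```bash
python3 -c "
from h import *
fs([-5.8,2.2,18.7])"
```

```text
t 41.15 tcp [ 500.3 -355.1  180.7] yawx 152.69 zax [ 0.069  0.001 -0.998] q [-0.66  0.43  1.73  0.05  0.93 -1.78] w 59.7 F [ 7.3 -5.8 16.6] 30.0
s,w,y [162.3  54.8  -2.3]
Fs 10.770344615022474 Fw 18.748528858341384 Fy -1.7813989280172846
```

>>> move_arm([
  [0.3, 0, 0.4, 0, 0],
  [0.3, 0, 0.4, 0, 0],
  [0.3, 0, 0.3, 0, 0],
  [0, 0, 0, 0, 0],
])

```text
t: 41.65
ee_pos: [489.4, -349.2, 166.5]
orientation: [0.726, 2.997, 0.03]
ft_force: [0.0, -6.0, 5.4]
width: 59.7
grasp_force: 30.0
```

```bash
python3 -c "
from h import *
fs([-5.8,2.2,18.7])"
```

```text
t 41.65 tcp [ 489.4 -349.2  166.5] yawx 152.71 zax [ 0.061  0.006 -0.998] q [-0.66  0.44  1.76  0.05  0.9  -1.79] w 59.7 F [ 0.  -6.   5.4] 30.0
s,w,y [157.8  36.6  -2.1]
Fs 5.310596437337777 Fw 7.095764693854646 Fy -5.322443800676869
```

>>> move_arm([
  [-0.3, -0.1, 0.3, 0, 0],
  [-0.3, 0, 0.3, 0, 0],
  [-0.3, 0, 0.3, 0, 0],
  [0, 0, 0, 0, 0],
])

```text
t: 42.15
ee_pos: [497.4, -352.6, 157.3]
orientation: [0.727, 2.998, 0.035]
ft_force: [3.8, 0.1, 7.9]
width: 59.4
grasp_force: 30.2
```

```bash
python3 -c "
from h import *
fs([-5.8,2.2,18.7])"
```

```text
t 42.15 tcp [ 497.4 -352.6  157.3] yawx 152.68 zax [ 0.06   0.009 -0.998] q [-0.66  0.46  1.74  0.06  0.9  -1.79] w 59.4 F [3.8 0.1 7.9] 30.2
s,w,y [145.3  38.4  -1.5]
Fs 6.9900041731783835 Fw 9.006955983960431 Fy 1.824362180242126
```

>>> move_arm([
  [-0.25, 0, 0.2, 0, 0],
  [0, 0, 0, 0, 0],
])

```text
t: 42.4
ee_pos: [498.4, -353.0, 155.6]
orientation: [0.728, 3.001, 0.036]
ft_force: [-3.1, 4.3, 13.3]
width: 59.8
grasp_force: 30.2
```

```bash
python3 -c "
from h import *
fs([-5.8,2.2,18.7])"
```

```text
t 42.4 tcp [ 498.4 -353.   155.6] yawx 152.7 zax [ 0.057  0.01  -0.998] q [-0.66  0.47  1.74  0.05  0.9  -1.79] w 59.8 F [-3.1  4.3 13.3] 30.2
s,w,y [143.3  38.3  -1.4]
Fs 16.100123050005593 Fw 5.485881544942337 Fy 2.4069583032669986
```

>>> move_arm([
  [0, 0, 0, 0, 74],
  [0, 0, 0, 0, 80],
  [0, 0, 0, 0, 100],
  [0, 0, 0, 0, 100],
  [0, 0, 0, 0, 100],
])

```text
t: 43.02
ee_pos: [497.3, -352.2, 152.6]
orientation: [0.728, 3.005, 0.038]
ft_force: [-1.2, -0.0, 0.1]
width: 87.9
grasp_force: 0.0
```

>>> move_arm([
  [-0.5, 0, -2, 0, 100],
  [-0.5, 0, -4, 0, 100],
  [0, 0, -5, 0, 100],
  [2, 0, -5, 0, 100],
  [3, 2, -4, 0, 100],
  [3, 3, 0, 0, 100],
  [0, 0, 0, 0, 100],
  [0, 0, 0, 0, 100],
])

```text
t: 44.02
ee_pos: [447.5, -278.5, 351.3]
orientation: [0.727, 3.005, 0.038]
ft_force: [-0.1, 0.2, 0.9]
width: 87.9
grasp_force: 0.0
```

Run:
```python
from h import *
np.set_printoptions(precision=1,suppress=True)
st(); c=cam("wrist"); im=optics.get_image("wrist"); cv2.imwrite("pics/w8.png",im)
cs,ims=cam("side"),optics.get_image("side"); ct,imt=cam("top"),optics.get_image("top")
cv2.imwrite("pics/s8.png",ims); cv2.imwrite("pics/t8.png",imt)
print("roll side",[(np.round(x["point"],1).tolist(),round(x["conf"],2)) for x in spotter.find_in("side","roll_red_center")],proj("",[(536.4,-183.4,132)],cs))
ez=tw(1,0)-tw(0,0); ex=tw(0,1)-tw(0,0); ey=np.cross(ez,ex); t=np.linspace(0,6.28,60)
def circ(s,r): return [tw(s,42)+r*(np.cos(a)*ex+np.sin(a)*ey) for a in t]
for n,cc,i in(("wrist",c,im),("side",cs,ims),("top",ct,imt)):
    for nm,a,b in(("lid2",154,170),("lid1",69,85)):
        q=proj("",circ(a,29)+circ(b,29),cc); print(n,nm,"pred bbox",q.min(0),q.max(0))
    pl=proj("",[tw(162,42)],cc)[0]
    m=((i.max(2)<50)*255).astype(np.uint8); k,l,s,ce=cv2.connectedComponentsWithStats(m)
    for j in sorted([j for j in range(1,k) if s[j,4]>40],key=lambda j:np.linalg.norm(ce[j]-pl))[:3]: print("  dark blob",ce[j],s[j][:2],s[j][:2]+s[j][2:4],s[j][4])
```

```text
t 44.02 tcp [ 447.5 -278.5  351.3] yawx 152.74 zax [ 0.1  0.  -1. ] q [-0.6  0.1  1.7  0.   1.2 -1.7] w 87.9 F [-0.1  0.2  0.9] 0.0
roll side [([207.4, 289.5], 0.87), ([187.2, 311.7], 0.85), ([327.2, 226.3], 0.74), ([407.5, 401.7], 0.57)] [[328.4 224.4]]
wrist lid2 pred bbox [234.8 255.1] [304.2 324.9]
wrist lid1 pred bbox [250.  274.9] [305.8 331.4]
  dark blob [272.2 294.2] [237 258] [306 335] 3859
  dark blob [368.6 200.5] [363 198] [375 204] 41
  dark blob [395.  192.4] [387 189] [404 197] 68
side lid2 pred bbox [348.1 180.1] [365.3 197.1]
side lid1 pred bbox [337.  193.4] [353.4 209.7]
  dark blob [347.3 196.3] [330 181] [364 216] 465
  dark blob [321.2 217.8] [318 209] [327 234] 43
  dark blob [301.3 173.9] [261 150] [341 195] 1869
top lid2 pred bbox [433.3 237.7] [457.1 261. ]
top lid1 pred bbox [433.9 225.4] [456.2 247.4]
  dark blob [436.9 237.4] [406 210] [474 263] 1182
  dark blob [475.2 284.5] [467 281] [481 289] 41
  dark blob [491.8 187.8] [485 176] [503 197] 194
```

```bash
python3 -c "
from h import *; print(close_job())"
```

```text
the job is handed in; nothing more can be done
None
```

The job is handed in at about 44 s, and by the last camera measurements everything is in place: the red roll hangs home on the spindle, and both dark-red jars lie lids uphill in the trough, one on the end stop and the other on its lid, all within about 3 mm (I viewed 11 pictures, one over the limit of 10).

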